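Pack the milling kit, heaviest lowest

ROBOT

A 6-joint arm with a two-finger parallel gripper is mounted at the origin on a cart in front of the work surface, level with it; the furniture and walls round the work are solid. World frame = base frame: x ahead of the robot, y to its left, z up, the work surface at z = 0. Lengths are in m, angles in rad, forces in N, time in s.
With the tool pointing down it reaches from about 0.325 to 1 m from the base axis. Payload 5.1 kg.
Tool frame: the origin (TCP) lies at the very end of the fingers, on their centre line; the grasp point (between the pads) lies 19 mm behind it; z points along the fingers, y is the line along which they close (so a half turn about z gives the same grasp; the last joint's range is limited). The gripper opens to 85 mm and grips with 20 to 120 N. Pads are 22 mm wide; open, the fingers measure 114 mm over their backs; the gripper's body (76 mm by 85 mm) begins 54 mm behind the grasp point. The pads swing forward as they close: fully open they stand 13 mm farther back than shut.
Start: joints at [-1.207, 0.124, 1.65, -0, 1.367, -0.083], TCP at [0.281, -0.586, 0.196] pointing down, gripper open.
Joint ranges: [-2.61, 2.61], [-1.02, 2.33], [0.03, 2.71], [-1.35, 4.49], [0.32, 2.68], [-2.91, 2.91]. Speed limits (rad/s): [2.57, 2.57, 3.14, 3.14, 3.14, 3.14].

INTERFACE

Orientations are given as a rotation vector (axis times angle).
In Python, from station import manip gives the robot as it stands.
- The arm moves only by the tool apply_moves, never from a script. Its argument "deltas" is a list of rows, each a list of 7 numbers: the shift along the tool's x, y, z each as a share of 0.3 m, from -1 to 1, then the turn, a rotation vector about the tool's x, y, z each as a share of 360 degrees, from -1 to 1, then the opening, from -1 (shut) to 1 (fully open). In form: [[x, y, z, rx, ry, rz, fingers], ...]. A call has 1 to 10 rows; each row is the pose to reach, as a shift and turn from the pose commanded when the call began, along the tool's axes at that moment, turning the shorter way round; what a row does not reach only later rows make up. A row lasts 1/8 s, in which the tool goes at most 62.5 mm and 10.7 degrees, less where a joint would pass 70% of its speed; a pose out of reach is approached as far as the arm can. A call with a number of a shift or a turn outside -1 to 1 is refused whole. A call with a gripper value outside its range is refused whole. The fingers move at their own pace and stop on an object; "squeeze" is the grip in N (left out, the last holds). Time passes only in rows, so rows that repeat a pose let the fingers close. It gives the time, the measured TCP pose, the force, the opening and the grip force at its end, in the units of the state.
- manip.sense(): the state, without advancing time (a new reading comes with each control period).
- manip.grab_frame(name): name is "scene" or "side" or "wrist"; returns a dict with "color" (400x640x3 uint8, red, green, blue), "K" (3x3 intrinsics, pixels), "rvec" (rotation vector, rad) and "tvec" (3), from world to camera coordinates, as OpenCV has them; the wrist camera has in their place "tool_from_camera" (4x4, takes a point from camera to tool coordinates, whose origin is the TCP and whose axes are the flange's). Camera axes: x right, y down, z forward; pixel columns grow to the right and rows downward; lengths in m; the calibration is good to about 2 mm. A picture is of the moment at which its call begins: read the wrist's pose just before it. There is no depth.
- manip.sign_off(): hands the job in; it is judged then, once.
The state is a dict: "time_s": time; "q": joint angles; "qd": joint speeds; "effort": joint torques, N m; "tool_pos": TCP position; "tcp_rot": TCP orientation; "force": force on the tool from outside, world axes, zero at the start; "torque": the same for the moment, N m; "opening": finger opening in m; "finger_force": force on a finger pad.
Only numpy, scipy, OpenCV 4.12 (cv2) and the standard library are available. Lean on these libraries where they do the work, as an engineer would, in place of code of your own. Each camera call takes 0.05 s, during which the arm holds its last target. There are 200 camera calls.

TASK

Pack the milling kit into the open plastic tote with the heaviest things lowest: first stand every steel grinding jar upright on the floor of the tote, spread out so that they will carry a tray steadily, then lay the grey layer tray level on top of the jars, right way up, in the middle of the tote. Finally lay all the slide mailers flat on the tray's floor, straight along its raised grip, every one with its yellow cap towards the tray's yellow rim. Leave the other things on the bench where they are.

Things in the scene. Friction and masses are not known exactly. Their poses are not given: they have to be found in the camera images.
- tote: open blue plastic tote, fixed to the worktop, inside 172x172 mm, walls 3 mm, rim flange 186x186 mm outside; origin at the centre of its underside, inner floor at z = 3 mm, rim at z = 60 mm; x and y run along its walls. A tall monitor screen stands on its far right, begins 100 mm above the worktop
- jar_1: one of three or four equal stainless grinding jars with a fixed knurled lid, upright cylinder 40 mm in diameter from the foot to 46 mm, on top a flat knob 20 mm across whose top is 50 mm above the foot; about 0.26 kg; origin at the centre of its foot, z up through the lid. Absent in some starts
- jar_2: one of three or four equal stainless grinding jars with a fixed knurled lid, upright cylinder 40 mm in diameter from the foot to 46 mm, on top a flat knob 20 mm across whose top is 50 mm above the foot; about 0.26 kg; origin at the centre of its foot, z up through the lid. Absent in some starts
- jar_3: one of three or four equal stainless grinding jars with a fixed knurled lid, upright cylinder 40 mm in diameter from the foot to 46 mm, on top a flat knob 20 mm across whose top is 50 mm above the foot; about 0.26 kg; origin at the centre of its foot, z up through the lid. Absent in some starts
- jar_4: one of three or four equal stainless grinding jars with a fixed knurled lid, upright cylinder 40 mm in diameter from the foot to 46 mm, on top a flat knob 20 mm across whose top is 50 mm above the foot; about 0.26 kg; origin at the centre of its foot, z up through the lid. Absent in some starts
- tray: light-grey plastic layer tray, 140 (x) by 156 mm (y), 0.3 kg, flat underside, floor 3 mm thick; rims 3 mm thick, 12 mm high. In its middle stands a grip with dark ribs, 60 mm long (x), 12 mm thick (y), top 46 mm above the underside. Only the +x rim is yellow (5 mm thick). Origin at the centre of the underside. The floor beside the grip, from y = 6 to 75 mm and -6 to -75 mm, is clear
- mailer_1: one of two or three equal slide mailers, flat plastic block 56 mm long (x), 24 mm wide (y) at the cap and 22 mm elsewhere, 15 mm high, about 30 g; white, with a yellow cap over the last 18 mm at its +x end; lies flat at the start. Origin at the centre of the underside. Absent in some starts
- mailer_1_aim (a point): not a visible thing: an imaginary point 60 mm from the origin of mailer_1, along its long axis beyond the yellow cap (+x); it only shows which way the cap points
- mailer_2: one of two or three equal slide mailers, flat plastic block 56 mm long (x), 24 mm wide (y) at the cap and 22 mm elsewhere, 15 mm high, about 30 g; white, with a yellow cap over the last 18 mm at its +x end; lies flat at the start. Origin at the centre of the underside. Absent in some starts
- mailer_2_aim (a point): not a visible thing: an imaginary point 60 mm from the origin of mailer_2, along its long axis beyond the yellow cap (+x); it only shows which way the cap points
- mailer_3: one of two or three equal slide mailers, flat plastic block 56 mm long (x), 24 mm wide (y) at the cap and 22 mm elsewhere, 15 mm high, about 30 g; white, with a yellow cap over the last 18 mm at its +x end; lies flat at the start. Origin at the centre of the underside. Absent in some starts
- mailer_3_aim (a point): not a visible thing: an imaginary point 60 mm from the origin of mailer_3, along its long axis beyond the yellow cap (+x); it only shows which way the cap points
- dropper_bottle: bystander: clear 40 mm wide, 85 mm tall dropper bottle with a red cap; origin at the centre of its underside
- lab_timer: bystander: white lab timer 62x66x19 mm with green buttons; origin at the centre of its underside
- amber_bottle: bystander: amber bottle with a black cap, 62 mm wide, 118 mm tall; origin at the centre of its underside
- beaker: bystander: clear plastic beaker 46 mm wide, 56 mm tall; origin at the centre of its underside
- marker: bystander: white and red marker pen, 130 mm long, lying down; origin at the centre of its underside
There are look-alikes about, which are no part of the job. What is shaped like the mailer_3 but blue is not meant.

How it is judged:
On the way, in this order (a step that is already met when the one before it is completed fails the run):
1. all the jars stand upright on the floor of the tote (x of jar_1 in the frame of tote between -0.068 and 0.068 m and y of jar_1 in the frame of tote between -0.068 and 0.068 m and z of each of jar_1, jar_2, jar_3, jar_4 in the frame of tote below 0.01 m and angle between each of jar_1, jar_2, jar_3, jar_4's own z axis and vertical below 0.1 rad and x of jar_2 in the frame of tote between -0.068 and 0.068 m and y of jar_2 in the frame of tote between -0.068 and 0.068 m and x of jar_3 in the frame of tote between -0.068 and 0.068 m and y of jar_3 in the frame of tote between -0.068 and 0.068 m and x of jar_4 in the frame of tote between -0.068 and 0.068 m and y of jar_4 in the frame of tote between -0.068 and 0.068 m), for 0.2 s.
2. the tray lies level on the jars in the tote (all of step 1 and z of tray in the frame of tote between 0.048 and 0.06 m and angle between tray's own z axis and vertical below 0.07 rad and x of tray in the frame of tote between -0.025 and 0.025 m and y of tray in the frame of tote between -0.025 and 0.025 m), for 0.2 s.
At the end, for the whole second after the job is handed in: Jars upright (0.1 rad) on the tote floor; tray right way up on them, level within 0.07 rad, its centre within 25 mm of the tote middle along each wall direction; mailers flat (0.15 rad) on the tray floor, along the grip within 0.3 rad, yellow caps to the yellow rim; all at rest (all of step 2 and x of mailer_1 in the frame of tray between -0.045 and 0.045 m and y of mailer_1 in the frame of tray between -0.08 and 0.08 m and z of mailer_1 in the frame of tray between -0.002 and 0.009 m and angle between each of mailer_1, mailer_2, mailer_3's own z axis and vertical below 0.15 rad and angle between the x axis of each of mailer_1, mailer_2, mailer_3 and the x axis of tray, either way round below 0.3 rad and x of each of mailer_1_aim, mailer_2_aim, mailer_3_aim in the frame of tray above 0 m and linear speed of each of mailer_1, mailer_2, mailer_3, tray below 0.02 m/s and x of mailer_2 in the frame of tray between -0.045 and 0.045 m and y of mailer_2 in the frame of tray between -0.08 and 0.08 m and z of mailer_2 in the frame of tray between -0.002 and 0.009 m and x of mailer_3 in the frame of tray between -0.045 and 0.045 m and y of mailer_3 in the frame of tray between -0.08 and 0.08 m and z of mailer_3 in the frame of tray between -0.002 and 0.009 m); the robot touches nothing.
It fails at once if the dropper bottle is shoved away or knocked over (distance of dropper_bottle from where it was at the start of the episode above 0.05 m or angle between dropper_bottle's own z axis and vertical above 0.5 rad).
It fails at once if the lab timer is shoved away or knocked over (distance of lab_timer from where it was at the start of the episode above 0.05 m).
It fails at once if the amber bottle is shoved away or knocked over (distance of amber_bottle from where it was at the start of the episode above 0.05 m or angle between amber_bottle's own z axis and vertical above 0.5 rad).
It fails at once if the beaker is shoved away or knocked over (distance of beaker from where it was at the start of the episode above 0.05 m or angle between beaker's own z axis and vertical above 0.5 rad).
It fails at once if the marker is shoved away or knocked over (distance of marker from where it was at the start of the episode above 0.05 m).
Of jar_1, jar_2, jar_3, jar_4 only 3 to 4 are there at a start; the rules pass over those that are not, and their reading is None.
Of mailer_1, mailer_2, mailer_3 only 2 to 3 are there at a start; the rules pass over those that are not, and their reading is None.
At some moment in a run one of mailer_1, mailer_2, mailer_3 may be knocked a few centimetres aside while the robot is not near it.
It also fails if it takes over 210 s, if anything falls off the work surface, if the arm or the gripper's body presses on something with over 40 N, if the wrist force passes 120 N, or if a joint passes its speed limit or range.

## Working session

There is one attempt and no reset: what is moved stays moved. The work goes in short steps, Python scripts to look and compute and a tool call to move; the robot and the scene stay as the last step left them, time stands still between calls to the robot, and variables do not carry over. Pictures are saved under pics/ and viewed, at most 14 in all, crops included, and the job is handed in when it is done.

Besides the shell and the picture viewer there is one more tool, called after "Emit:" as name([rows], argument=value, ...), one row to a line, values as JSON. apply_moves: Moves the arm, as the interface text tells. Its arguments: {"type":"object","properties":{"deltas":{"type":"array"},"squeeze":{"type":"number"}},"required":["deltas"]}

```bash
mkdir -p pics; ls; python3 - <<'E'
from station import manip
import cv2,numpy as np
print(manip.sense())
for n in ["scene","side","wrist"]:
    f=manip.grab_frame(n); cv2.imwrite(f"pics/{n}0.png",f["color"][:,:,::-1])
    print(n,{k:np.round(v,4).tolist() for k,v in f.items() if k!="color"})
E
```

```text
pics
{'time_s': 0.0, 'q': array([-1.20659390e+00,  1.24532372e-01,  1.65164580e+00,  3.15834716e-05,
        1.36747926e+00, -8.25951272e-02]), 'qd': array([-0.00174699,  0.00218106, -0.00012001, -0.00037983,  0.0005238 ,
       -0.00060111]), 'effort': array([-2.08440077e-03, -4.23612142e+01, -3.65454161e+01, -1.46370362e-04,
        7.11835659e-03, -2.59602686e-06]), 'tool_pos': array([ 0.28059984, -0.5855776 ,  0.1950521 ]), 'tcp_rot': array([-3.06152882e+00, -6.95541127e-01,  4.06803656e-04]), 'force': array([-0.7083684 ,  0.64835723, -0.04983537]), 'torque': array([-0.0109435 ,  0.01852272, -0.01162046]), 'finger_force': 0.0, 'opening': 0.08530395980178154}
scene {'K': [[436.8136, 0.0, 317.2032], [0.0, 436.8136, 200.8429], [0.0, 0.0, 1.0]], 'rvec': [2.3585, -0.5768, 0.2221], 'tvec': [-0.4548, 0.2278, 1.2696]}
side {'K': [[510.8236, 0.0, 319.0852], [0.0, 510.8236, 209.5131], [0.0, 0.0, 1.0]], 'rvec': [1.1712, -2.2876, 1.0628], 'tvec': [0.3606, 0.3034, 1.2334]}
wrist {'K': [[279.2377, 0.0, 324.5319], [0.0, 279.2377, 198.7623], [0.0, 0.0, 1.0]], 'tool_from_camera': [[-0.0011, -0.9469, -0.3215, 0.082], [1.0, -0.0013, 0.0004, 0.0007], [-0.0008, -0.3215, 0.9469, -0.1779], [0.0, 0.0, 0.0, 1.0]]}
```

View pics/scene0.png

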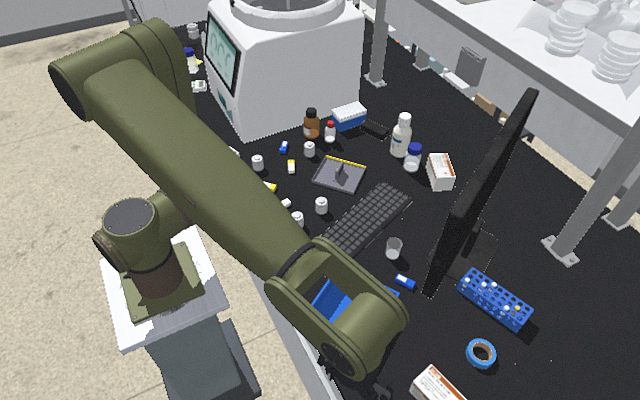

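View pics/side0.png

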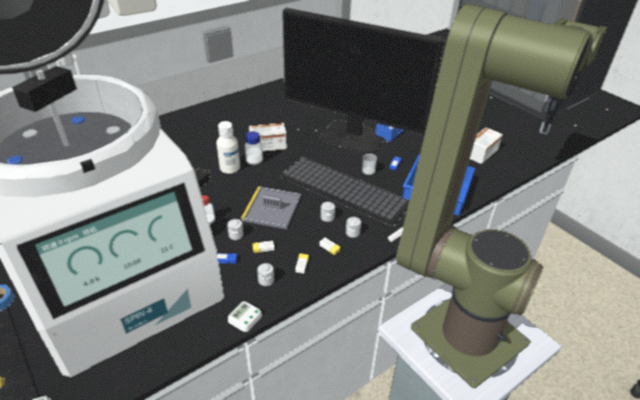

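Side view: four jars at px (236,229), (327,212), (353,227) and (266,274). Three white mailers with yellow caps at (263,246), (303,263) and (330,246). Blue look-alikes at (225,258) and (395,162), which I'll leave. Marker at (397,234), timer at (244,316), tray at (271,207), and the tote at about (440,185), partly hidden by the arm.

```bash
cat > h.py <<'E'
from station import manip
import cv2,numpy as np
from scipy.spatial.transform import Rotation as R
def grab(n,save=None):
    s=manip.sense(); f=manip.grab_frame(n); im=f["color"][:,:,::-1].copy()
    if save: cv2.imwrite(f"pics/{save}.png",im)
    K=np.array(f["K"])
    if n=="wrist":
        T=np.eye(4);T[:3,:3]=R.from_rotvec(s["tcp_rot"]).as_matrix();T[:3,3]=s["tool_pos"]
        T=T@np.array(f["tool_from_camera"])
    else:
        Rm=R.from_rotvec(f["rvec"]).as_matrix();T=np.eye(4);T[:3,:3]=Rm.T;T[:3,3]=-Rm.T@np.array(f["tvec"]).ravel()
    return im,K,T
def cast(K,T,px,z):
    p=np.atleast_2d(px).astype(float)
    d=np.c_[(p-K[:2,2])/K[0,0],np.ones(len(p))]@T[:3,:3].T; o=T[:3,3]
    return (o+d*((z-o[2])/d[:,2])[:,None])[:,:2]
def proj(K,T,P):
    c=(np.atleast_2d(P)-T[:3,3])@T[:3,:3]; return c[:,:2]/c[:,2:]*K[0,0]+K[:2,2]
def to_tool(p,cmd=None):
    "world displacement target -> share units in the tool axes"
    s=manip.sense(); M=R.from_rotvec(s["tcp_rot"]).as_matrix()
    return M.T@(np.array(p)-s["tool_pos"])/0.3
E
python3 - <<'E'
from h import *
im,K,T=grab("side")
cv2.imwrite("pics/c1.png",cv2.resize(im[140:340,190:480],None,fx=2.7,fy=2.7,interpolation=cv2.INTER_CUBIC))
print("cam",T[:3,3])
J=[(236,229),(327,212),(353,227),(266,274)]
print("jars z25",np.round(cast(K,T,J,.025),3).tolist())
print("mail z8",np.round(cast(K,T,[(263,246),(303,263),(330,246)],.008),3).tolist())
print("tray corners",np.round(cast(K,T,[(256,188),(300,192),(295,226),(243,221)],.01),3).tolist())
print("others dropper? timer marker bluemailers",np.round(cast(K,T,[(208,215),(244,316),(397,234),(225,258),(395,162)],.01),3).tolist())
print("tote right corners",np.round(cast(K,T,[(475,172),(460,213),(404,190)],.06),3).tolist())
print("monitor foot",np.round(cast(K,T,[(350,135)],0),3).tolist())
E
```

```text
cam [-0.36596654  0.74422996  1.02741338]
jars z25 [[0.625, 0.284], [0.535, 0.026], [0.439, 0.004], [0.429, 0.305]]
mail z8 [[0.537, 0.249], [0.419, 0.194], [0.429, 0.094]]
tray corners [[0.771, 0.131], [0.675, 0.027], [0.552, 0.13], [0.658, 0.243]]
others dropper? timer marker bluemailers [[0.741, 0.315], [0.355, 0.415], [0.354, -0.093], [0.555, 0.359], [0.623, -0.335]]
tote right corners [[0.387, -0.456], [0.279, -0.264], [0.45, -0.204]]
monitor foot [[0.856, -0.325]]
```

View pics/c1.png

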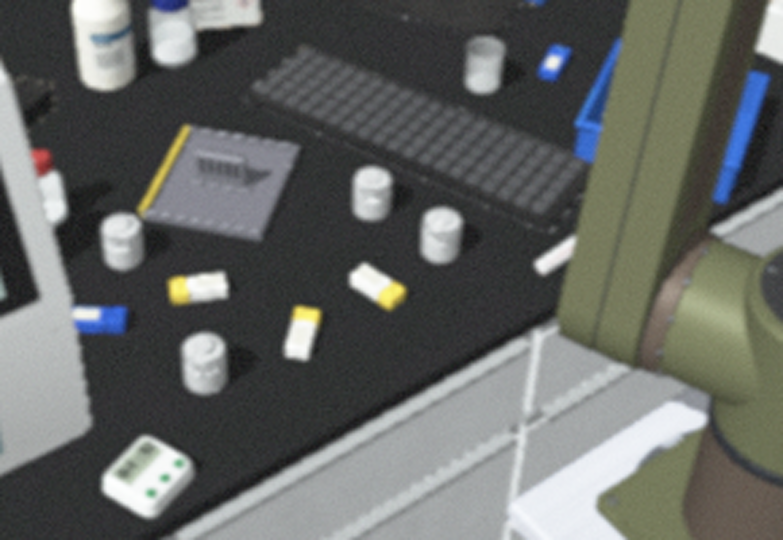

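View pics/wrist0.png

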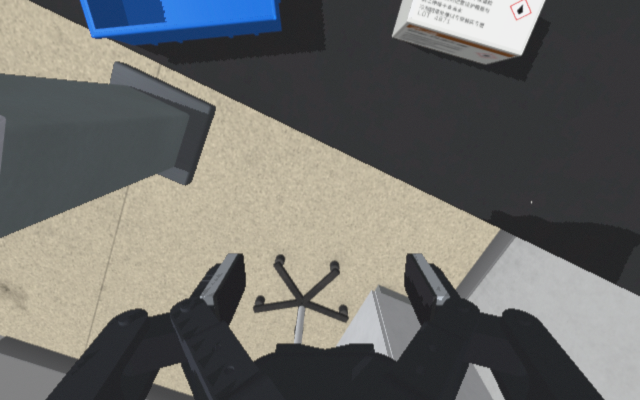

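The crop confirms my choice: 4 jars, 3 white mailers with yellow caps, the tray with its yellow rim on the +y/far-left side, and the blue blocks left out. I'll move over the tote to measure it.

Emit:
apply_moves([
  [0.65,-0.59,-0.68,0,0,0,1],
  [0.65,-0.59,-0.68,0,0,0,1],
  [0.65,-0.59,-0.68,0,0,0,1],
  [0.65,-0.59,-0.68,0,0,0,1],
  [0.65,-0.59,-0.68,0,0,0,1],
  [0.65,-0.59,-0.68,0,0,0,1],
  [0.65,-0.59,-0.68,0,0,0,1],
  [0.65,-0.59,-0.68,0,0,0,1],
])

```text
time_s: 1.2
tool_pos: [0.3795, -0.3429, 0.3979]
tcp_rot: [-3.061, -0.694, 0.003]
force: [-0.1, 0.4, 0.0]
opening: 0.0856
finger_force: 0.0
```

```bash
python3 - <<'E'
from h import *
s=manip.sense();print(s["tool_pos"],s["tcp_rot"],s["q"])
im,K,T=grab("wrist","w1")
h=cv2.cvtColor(im,cv2.COLOR_BGR2HSV)
m=cv2.inRange(h,(100,120,60),(125,255,255))
n,l,st,c=cv2.connectedComponentsWithStats(m)
i=1+np.argmax(st[1:,4]);print(st[i])
pts=np.argwhere(l==i)[:,::-1]
hull=cv2.convexHull(pts.astype(np.int32))
ap=cv2.approxPolyDP(hull,8,True)[:,0];print(ap.tolist())
w=cast(K,T,ap,.06);print(np.round(w,3).tolist())
H=cast(K,T,hull[:,0],.06).astype(np.float32);print(cv2.minAreaRect(H*1000))
E
```

```text
[ 0.37954032 -0.34293682  0.39789211] [-3.06108974 -0.69375403  0.00341052] [-8.39449594e-01 -2.29928991e-01  1.65888614e+00 -5.06093254e-04
  1.71620085e+00  2.85531611e-01]
[  283    60   112   117 11545]
[[394, 169], [296, 176], [283, 71], [393, 60]]
[[0.405, -0.476], [0.313, -0.315], [0.471, -0.222], [0.565, -0.381]]
((437.8738708496094, -348.22674560546875), (188.4554901123047, 187.75018310546875), 30.33727264404297)
```

View pics/w1.png

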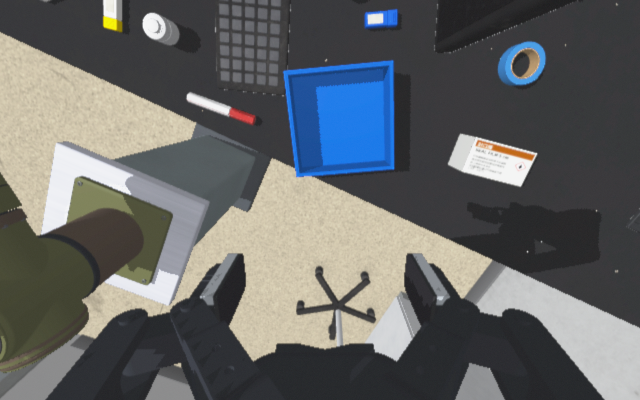

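The tote measures 188 mm (186 expected), with its centre at (0.438, -0.348) and yaw 30.3°. Next I'll go over the kit area for a closer measurement.

Emit:
apply_moves([
  [0.38,-0.62,-0.08,0,0,0,1],
  [0.38,-0.62,-0.08,0,0,0,1],
  [0.38,-0.62,-0.08,0,0,0,1],
  [0.38,-0.62,-0.08,0,0,0,1],
  [0.38,-0.62,-0.08,0,0,0,1],
])

```text
time_s: 1.88
tool_pos: [0.4027, -0.1247, 0.4234]
tcp_rot: [-3.062, -0.699, 0.002]
force: [-0.9, -0.4, -0.5]
opening: 0.0853
finger_force: 0.0
```

Emit:
apply_moves([
  [0.38,-0.62,-0.08,0,0,-0.013,1],
  [0.38,-0.62,-0.08,0,0,-0.013,1],
  [0.38,-0.62,-0.08,0,0,-0.013,1],
  [0.38,-0.62,-0.08,0,0,-0.013,1],
  [0.38,-0.62,-0.08,0,0,-0.013,1],
  [0.38,-0.62,-0.08,0,0,-0.013,1],
])

```text
time_s: 2.62
tool_pos: [0.4255, 0.0902, 0.4471]
tcp_rot: [3.033, 0.817, -0.004]
force: [-0.1, -0.6, -0.4]
opening: 0.0856
finger_force: 0.0
```

```bash
python3 - <<'E'
from h import *
s=manip.sense();print(s["tool_pos"],s["tcp_rot"],s["q"])
im,K,T=grab("wrist","w2")
E
```

```text
[0.42552673 0.0901624  0.4471458 ] [ 3.03306875  0.81723319 -0.00356781] [ 8.57943497e-02 -3.88127871e-01  1.70049226e+00 -7.74100710e-04
  1.83140190e+00  1.13001048e+00]
```

View pics/w2.png

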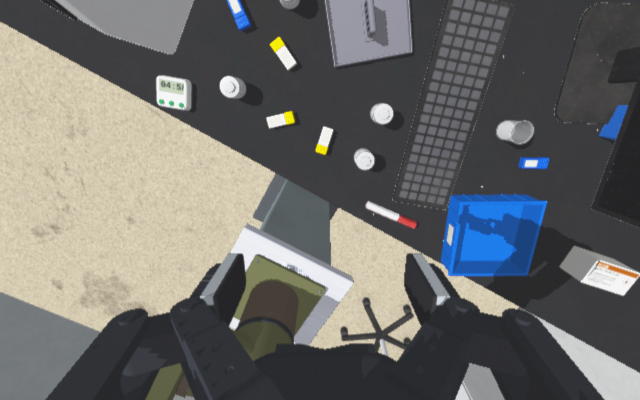

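Wrist view: jars at (232,87), (381,114), (364,160) and one cut off at (288,0). Mailers at (283,53), (281,120) and (325,140). The tray is at the top.

```bash
cat > objs.py <<'E'
from h import *
def blobs(im,K,T,box,amin):
    h=cv2.cvtColor(im,cv2.COLOR_BGR2HSV)
    w=cv2.inRange(h,(0,0,120),(179,70,255)); y=cv2.inRange(h,(18,110,120),(38,255,255))
    m=cv2.morphologyEx(w|y,cv2.MORPH_OPEN,np.ones((3,3)))
    n,l,st,c=cv2.connectedComponentsWithStats(m)
    for i in range(1,n):
        if not amin<st[i,4]<1600: continue
        p=np.argwhere(l==i)[:,::-1]
        hull=cv2.convexHull(p.astype(np.int32))[:,0]
        M=cv2.moments(hull);cc=(M["m10"]/M["m00"],M["m01"]/M["m00"])
        if not box(cc):continue
        ny=((l==i)&(y>0)).sum()
        if ny>30:
            q=cast(K,T,p,.011);r=cv2.minAreaRect((cast(K,T,hull,.011)*1000).astype(np.float32))
            qy=cast(K,T,np.argwhere((l==i)&(y>0))[:,::-1],.011).mean(0);ctr=np.array(r[0])/1000
            e=qy-ctr;print("MAILER",np.round(cc),"ctr",np.round(ctr,3),"size",np.round(r[1]),"capdir",round(np.degrees(np.arctan2(e[1],e[0]))),"edge ang",round(r[2],1),round(r[2]-90,1))
        else: print("white",np.round(cc),st[i,4],"z25",np.round(cast(K,T,cc,.025),3))
E
python3 - <<'E'
from objs import *
blobs(*grab("wrist"),lambda c:c[1]<175 and 200<c[0]<400,80)
print("side");blobs(*grab("side"),lambda c:220<c[0]<380 and 190<c[1]<300,80)
im,K,T=grab("wrist")
print("timer,beaker,monitor low edge z.1",np.round(cast(K,T,[(173,93),(515,132)],.01),3).tolist(),np.round(cast(K,T,[(592,208),(612,100)],.1),3).tolist())
E
```

```text
white [234.   6.] 99 z25 [[0.561 0.359]]
MAILER [283.  53.] ctr [0.537 0.249] size [58. 25.] capdir 65 edge ang 65.2 -24.8
white [231.  86.] 422 z25 [[0.431 0.309]]
white [381. 113.] 398 z25 [[0.539 0.02 ]]
MAILER [280. 119.] ctr [0.422 0.196] size [25. 58.] capdir -47 edge ang 43.3 -46.7
MAILER [324. 140.] ctr [0.431 0.094] size [59. 26.] capdir -168 edge ang 11.7 -78.3
white [364. 159.] 346 z25 [[0.441 0.   ]]
side
MAILER [270. 207.] ctr [0.669 0.141] size [143. 164.] capdir 37 edge ang 39.7 -50.3
white [327. 211.] 238 z25 [[0.538 0.023]]
white [353. 227.] 259 z25 [[0.441 0.003]]
white [234. 229.] 268 z25 [[0.629 0.287]]
MAILER [329. 245.] ctr [0.43  0.098] size [66. 38.] capdir -166 edge ang 11.6 -78.4
MAILER [263. 246.] ctr [0.534 0.251] size [62. 41.] capdir 68 edge ang 64.9 -25.1
MAILER [301. 263.] ctr [0.42  0.199] size [29. 73.] capdir -45 edge ang 44.3 -45.7
white [265. 274.] 315 z25 [[0.431 0.307]]
timer,beaker,monitor low edge z.1 [[0.358, 0.411], [0.652, -0.254]] [[0.594, -0.435], [0.758, -0.308]]
```

All views agree to a few mm. First jar at (0.441, 0.002).

Emit:
apply_moves([
  [-0.103,0.28,1,0,0,0,1],
  [-0.103,0.28,1,0,0,0,1],
  [-0.103,0.28,1,0,0,0,1],
  [-0.103,0.28,1,0,0,0,1],
  [-0.103,0.28,1,0,0,0,1],
  [-0.103,0.28,1,0,0,0,1],
  [-0.103,0.28,1,0,0,0,1],
  [-0.103,0.28,1,0,0,0,1],
], squeeze=50)

```text
time_s: 3.82
tool_pos: [0.4431, 0.0036, 0.1521]
tcp_rot: [3.03, 0.82, 0.009]
force: [-0.3, -0.6, -0.7]
opening: 0.0853
finger_force: 0.0
```

Emit:
apply_moves([
  [0,0,0.2,0,0,0,1],
  [0,0,0.35,0,0,0,1],
  [0,0,0.45,0,0,0,1],
  [0,0,0.45,0,0,0,1],
  [0,0,0.45,0,0,0,-1],
  [0,0,0.45,0,0,0,-1],
  [0,0,0.45,0,0,0,-1],
  [0,0,0.45,0,0,0,-1],
  [0,0,0.4,0,0,0,-1],
])

```text
time_s: 4.95
tool_pos: [0.4396, 0.0037, 0.028]
tcp_rot: [-3.031, -0.82, 0.004]
force: [0.1, 0.1, -0.1]
opening: 0.0003
finger_force: 0.0
```

Emit:
apply_moves([
  [0,0,-0.5,0,0,0,1],
  [0,0,-0.5,0,0,0,1],
  [0,0,-0.5,0,0,0,1],
  [0,0,-0.5,0,0,0,1],
])

```text
time_s: 5.45
tool_pos: [0.4425, 0.0034, 0.182]
tcp_rot: [3.03, 0.82, 0.01]
force: [-0.7, -0.4, 0.4]
opening: 0.0726
finger_force: 0.0
```

```bash
python3 - <<'E'
from objs import *
s=manip.sense();print(s["tool_pos"],s["opening"])
blobs(*grab("side"),lambda c:220<c[0]<400 and 190<c[1]<300,60)
im,K,T=grab("wrist","w3")
print(proj(K,T,[[.441,.002,.05],[.441,.002,0]]))
E
```

```text
[0.44245987 0.00344542 0.18199842] 0.072560582366502
MAILER [270. 207.] ctr [0.669 0.141] size [143. 164.] capdir 40 edge ang 39.7 -50.3
white [327. 211.] 239 z25 [[0.538 0.023]]
white [353. 226.] 260 z25 [[0.442 0.001]]
white [234. 229.] 266 z25 [[0.629 0.287]]
white [399. 232.] 178 z25 [[ 0.346 -0.091]]
MAILER [329. 245.] ctr [0.43  0.098] size [66. 38.] capdir -166 edge ang 11.6 -78.4
MAILER [263. 246.] ctr [0.534 0.251] size [62. 41.] capdir 67 edge ang 63.8 -26.2
MAILER [301. 263.] ctr [0.42  0.199] size [29. 73.] capdir -45 edge ang 44.3 -45.7
white [265. 274.] 314 z25 [[0.431 0.307]]
[[324.85637004 181.02749503]
 [324.74450182 171.09223194]]
```

View pics/w3.png

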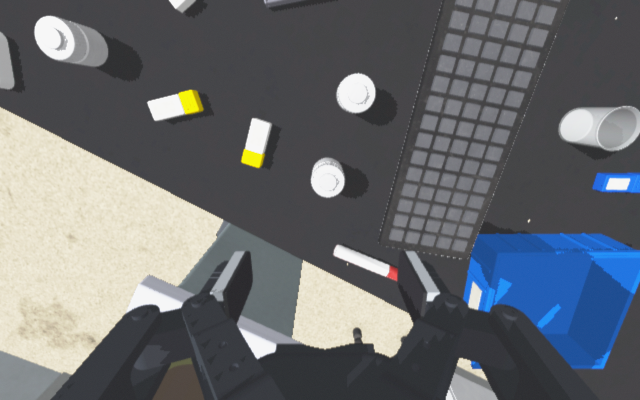

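The gripper closed on nothing. The jar is untouched and the projections match, so I'll check where the fingertips really are in the side view.

```bash
python3 - <<'E'
from h import *
for n,y0,x0 in [("side",110,250),("scene",120,200)]:
    im,K,T=grab(n); s=manip.sense();M=R.from_rotvec(s["tcp_rot"]).as_matrix();p=s["tool_pos"]
    q=proj(K,T,np.array([p,p-M[:,2]*.1,p+M[:,0]*.05,[.441,.002,0]]));print(n,q.round())
    for i in (1,2):cv2.line(im,tuple(q[0].astype(int)),tuple(q[i].astype(int)),(0,0,255) if i==1 else (0,255,0),1)
    cv2.imwrite(f"pics/s2{n}.png",cv2.resize(im[y0-60:y0+140,x0-50:x0+200],None,fx=2,fy=2,interpolation=cv2.INTER_CUBIC))
a=cv2.imread("pics/s2side.png");b=cv2.imread("pics/s2scene.png");cv2.imwrite("pics/s2.png",cv2.resize(np.hstack([a,b]),(800,320)))
E
```

```text
side [[356. 186.]
 [359. 155.]
 [339. 181.]
 [352. 233.]]
scene [[294. 186.]
 [293. 161.]
 [304. 176.]
 [297. 224.]]
```

View pics/s2.png

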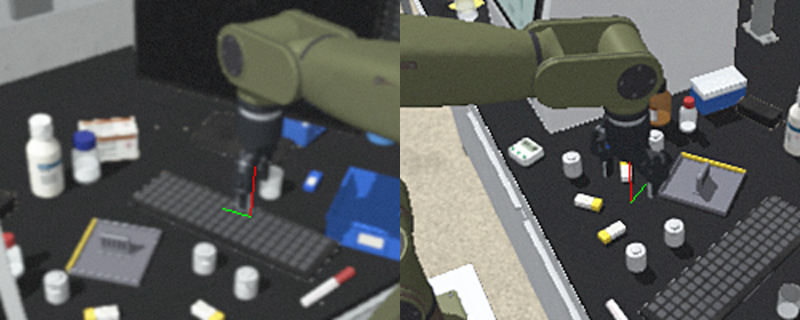

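The calculation from w3 (85 mm opening spans 164 px, so 0.145 m deep) puts the fingertips about 40–50 mm short of the stated TCP, so they closed above the lid. I'll confirm with the fingers shut.

Emit:
apply_moves([
  [0,0,0,0,0,0,-1],
  [0,0,0,0,0,0,-1],
  [0,0,0,0,0,0,-1],
  [0,0,0,0,0,0,-1],
  [0,0,0,0,0,0,-1],
  [0,0,0,0,0,0,-1],
])

```text
time_s: 6.4
tool_pos: [0.4408, 0.0036, 0.1784]
tcp_rot: [3.033, 0.82, 0.0]
force: [-0.4, 0.4, -0.3]
opening: -0.0004
finger_force: 0.0
```

```bash
python3 - <<'E'
from h import *
out=[]
for n in ["wrist","side","scene"]:
    im,K,T=grab(n); s=manip.sense();M=R.from_rotvec(s["tcp_rot"]).as_matrix();p=s["tool_pos"]
    P=np.array([p-M[:,2]*k for k in (0,.02,.04,.06,.08,.1)])
    q=proj(K,T,P)
    c=np.round(q[2]).astype(int); print(n,s["opening"],q.round(1).tolist())
    w=90 if n=="wrist" else 40
    x0,y0=c[0]-w,c[1]-w
    crop=cv2.resize(im[y0:y0+2*w,x0:x0+2*w],(266,266),interpolation=cv2.INTER_CUBIC)*1
    crop=cv2.resize(crop,(400,400)) if 0 else crop
    for i,a in enumerate(q): cv2.circle(crop,tuple(((a-[x0,y0])*266/(2*w)).astype(int)),3,(0,0,255) if i%2==0 else (0,255,255),1)
    out.append(crop)
cv2.imwrite("pics/closed.png",np.hstack(out))
E
```

```text
wrist -0.00041411278320098205 [[323.5, 228.0], [323.4, 241.4], [323.2, 258.0], [323.1, 279.1], [322.9, 306.9], [322.6, 345.3]]
side -0.0003124838357040553 [[356.3, 184.9], [356.8, 179.0], [357.3, 173.0], [357.8, 166.9], [358.4, 160.7], [358.9, 154.3]]
scene -7.446521987836489e-05 [[294.8, 185.5], [294.6, 180.7], [294.3, 175.8], [294.1, 170.8], [293.8, 165.7], [293.5, 160.4]]
```

View pics/closed.png

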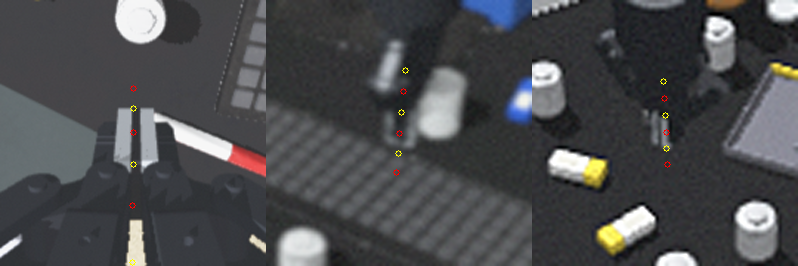

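The tips are about 25–35 mm short of the stated TCP, so I'll grasp the jar 20 mm lower (TCP z ≈ -0.008). Even with the smallest offset the fingers clear the table.

Emit:
apply_moves([
  [0,0.007,0.1,0,0,0,1],
  [0,0.007,0.2,0,0,0,1],
  [0,0.007,0.2,0,0,0,1],
  [0,0.007,0.2,0,0,0,1],
  [0,0.007,0.4,0,0,0,1],
  [0,0.007,0.5,0,0,0,1],
  [0,0.007,0.58,0,0,0,1],
  [0,0.007,0.62,0,0,0,1],
  [0,0.007,0.62,0,0,0,1],
], squeeze=50)

```text
time_s: 7.68
tool_pos: [0.4423, 0.0017, -0.0072]
tcp_rot: [3.032, 0.82, 0.0]
force: [0.6, -0.3, 0.7]
opening: 0.0854
finger_force: 0.0
```

Emit:
apply_moves([
  [0,0,0,0,0,0,-1],
  [0,0,0,0,0,0,-1],
  [0,0,0,0,0,0,-1],
  [0,0,0,0,0,0,-1],
  [0,0,0,0,0,0,-1],
])

```text
time_s: 8.3
tool_pos: [0.4429, 0.0015, -0.0064]
tcp_rot: [3.032, 0.82, 0.003]
force: [-1.3, -1.5, 6.6]
opening: 0.037
finger_force: 49.9
```

Emit:
apply_moves([
  [0,0,-0.1,0,0,0,-1],
  [0,0,-0.3,0,0,0,-1],
  [-0.1,0.2,-0.5,0,0,0,-1],
  [-0.2,0.5,-0.55,0,0,0,-1],
  [-0.2,0.5,-0.55,0,0,0,-1],
  [-0.2,0.5,-0.55,0,0,0,-1],
  [-0.2,0.5,-0.55,0,0,0,-1],
])

```text
time_s: 9.18
tool_pos: [0.4647, -0.1576, 0.1561]
tcp_rot: [-3.031, -0.819, 0.003]
force: [-0.3, -0.4, -3.4]
opening: 0.0372
finger_force: 52.0
```

Emit:
apply_moves([
  [-0.271,0.63,0,0,0,0,-1],
  [-0.271,0.63,0,0,0,0,-1],
  [-0.271,0.63,0,0,0,0,-1],
  [-0.271,0.63,0,0,0,0,-1],
  [-0.271,0.63,0,0,0,0,-1],
  [-0.271,0.63,0,0,0,0,-1],
])

```text
time_s: 9.93
tool_pos: [0.4906, -0.36, 0.1565]
tcp_rot: [-3.03, -0.823, 0.001]
force: [-0.6, 0.3, -2.9]
opening: 0.037
finger_force: 52.4
```

```bash
python3 - <<'E'
from h import *
s=manip.sense();print(s["tool_pos"],s["tcp_rot"],s["opening"])
print(to_tool([.490,-.362,-.003]))
im,K,T=grab("side","s3");print(proj(K,T,[s["tool_pos"]+[0,0,.007]]))
im,K,T=grab("wrist","w4")
E
```

```text
[ 0.4906214  -0.35998682  0.15650091] [-3.02992677e+00 -8.22711058e-01  1.04441327e-03] 0.037015983179242797
[-0.00511217  0.00583832  0.53165945]
[[436.02589734 139.39157071]]
```

View pics/w4.png

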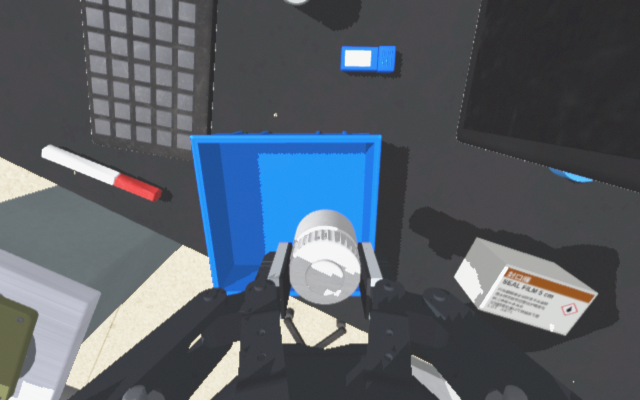

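Jar 1 is held upright over the tote. Lowering it.

Emit:
apply_moves([
  [0,0.005,0.2,0,0,0,-1],
  [0,0.005,0.38,0,0,0,-1],
  [0,0.005,0.5,0,0,0,-1],
  [0,0.005,0.53,0,0,0,-1],
  [0,0.005,0.533,0,0,0,-1],
  [0,0.005,0.533,0,0,0,-1],
])

```text
time_s: 10.78
tool_pos: [0.4927, -0.364, -0.0008]
tcp_rot: [3.03, 0.821, 0.003]
force: [0.1, 0.0, -3.5]
opening: 0.0369
finger_force: 52.4
```

Emit:
apply_moves([
  [0,0,0,0,0,0,0.25],
  [0,0,0,0,0,0,0.25],
  [0,0,0,0,0,0,0.25],
  [0,0,-0.25,0,0,0,0.25],
  [0,0,-0.5,0,0,0,0.25],
  [-0.05,-0.6,-0.6,0,0,0,1],
  [-0.05,-0.9,-0.6,0,0,0,1],
  [-0.05,-0.9,-0.6,0,0,0,1],
  [-0.05,-0.9,-0.6,0,0,0,1],
])

```text
time_s: 11.9
tool_pos: [0.3555, -0.1584, 0.1734]
tcp_rot: [3.033, 0.819, 0.001]
force: [-0.1, 0.1, 0.7]
opening: 0.0856
finger_force: 0.0
```

```bash
python3 - <<'E'
from objs import *
s=manip.sense();print(s["tool_pos"],s["tcp_rot"],s["opening"])
im,K,T=grab("wrist","w5")
h=cv2.cvtColor(im,cv2.COLOR_BGR2HSV)
w=cv2.inRange(h,(0,0,110),(179,70,255)); w[:,:420]*=1
q=proj(K,T,[[.490,-.362,.053],[.490,-.362,.003]]);print("expect",q)
blobs(im,K,T,lambda c:c[1]<240,80)
print("want .539,.021 at",to_tool([.539,.021,-.007]))
E
```

```text
[ 0.35546396 -0.1583976   0.17342766] [3.03251233e+00 8.19347378e-01 1.08332736e-03] 0.08558416596061835
expect [[547.03404662 169.82157137]
 [517.05330529 160.98259992]]
MAILER [149.  11.] ctr [0.415 0.089] size [24. 31.] capdir -163 edge ang 15.1 -74.9
white [582.  45.] 370 z25 [[ 0.612 -0.32 ]]
white [327.  93.] 147 z25 [[ 0.438 -0.114]]
white [344.  97.] 97 z25 [[ 0.444 -0.133]]
white [324. 111.] 91 z25 [[ 0.42  -0.121]]
white [341. 116.] 93 z25 [[ 0.425 -0.14 ]]
white [287. 151.] 1077 z25 [[ 0.361 -0.107]]
white [419. 196.] 259 z25 [[ 0.393 -0.272]]
want .539,.021 at [ 0.82930475 -0.18971618  0.60753641]
```

Emit:
apply_moves([
  [0.83,-0.19,0,0,0,0,1],
  [0.83,-0.19,0,0,0,0,1],
  [0.83,-0.19,0,0,0,0,1],
  [0.83,-0.19,0,0,0,0,1],
  [0.83,-0.19,0.1,0,0,0,1],
  [0.83,-0.19,0.3,0,0,0,1],
  [0.83,-0.19,0.45,0,0,0,1],
  [0.83,-0.19,0.57,0,0,0,1],
  [0.83,-0.19,0.605,0,0,0,1],
  [0.83,-0.19,0.605,0,0,0,1],
])

```text
time_s: 13.2
tool_pos: [0.543, 0.015, -0.0085]
tcp_rot: [-3.032, -0.82, 0.0]
force: [-0.0, -0.2, 0.5]
opening: 0.0855
finger_force: 0.0
```

Emit:
apply_moves([
  [0,0,0,0,0,0,-1],
  [0,0,0,0,0,0,-1],
  [0,0,0,0,0,0,-1],
  [0,0,0,0,0,0,-1],
  [0,0,0,0,0,0,-1],
  [0,0,-0.1,0,0,0,-1],
  [0,0,-0.3,0,0,0,-1],
  [0,0,-0.55,0,0,0,-1],
  [0,0,-0.55,0,0,0,-1],
])

```text
time_s: 14.32
tool_pos: [0.546, 0.0147, 0.1624]
tcp_rot: [3.029, 0.82, 0.015]
force: [0.7, -0.3, -2.3]
opening: 0.0366
finger_force: 51.2
```

```bash
python3 - <<'E'
from h import *
print("D",to_tool([.424,-.400,.156]),"A",to_tool([.452,-.296,.156]))
E
```

```text
D [-1.04837784  0.98849794  0.01872412] A [-0.79295566  0.73621222  0.01928073]
```

Emit:
apply_moves([
  [-0.8,0.75,0,0,0,0,-1],
  [-0.8,0.75,0,0,0,0,-1],
  [-0.8,0.75,0,0,0,0,-1],
  [-0.8,0.75,0,0,0,0,-1],
  [-0.8,0.75,0,0,0,0,-1],
  [-0.8,0.75,0,0,0,0,-1],
  [-0.8,0.75,0,0,0,0,-1],
])

```text
time_s: 15.2
tool_pos: [0.4479, -0.3002, 0.1547]
tcp_rot: [-3.031, -0.817, 0.002]
force: [-0.4, 0.7, -3.2]
opening: 0.0371
finger_force: 51.6
```

Emit:
apply_moves([
  [-0.248,0.238,0,0,0,0,-1],
  [-0.248,0.238,0,0,0,0,-1],
  [-0.248,0.238,0,0,0,0,-1],
  [-0.248,0.238,0,0,0,0,-1],
])

```text
time_s: 15.7
tool_pos: [0.4213, -0.3975, 0.1555]
tcp_rot: [-3.03, -0.822, 0.0]
force: [0.0, 0.3, -2.9]
opening: 0.0366
finger_force: 51.9
```

```bash
python3 - <<'E'
from h import *
import time
for i in range(3): print("D",to_tool([.424,-.400,-.004])); grab("wrist","w6")
im,K,T=grab("scene","sc6")
print(proj(K,T,[[.490,-.362,.053]]))
E
```

```text
D [0.0033624  0.01282225 0.53175967]
D [0.00302867 0.01272247 0.532284  ]
D [0.00319556 0.01195835 0.53309927]
[[372.21714939 299.63342676]]
```

Emit:
apply_moves([
  [0.003,0.012,0.2,0,0,0,-1],
  [0.003,0.012,0.38,0,0,0,-1],
  [0.003,0.012,0.5,0,0,0,-1],
  [0.003,0.012,0.528,0,0,0,-1],
  [0.003,0.012,0.532,0,0,0,-1],
  [0.003,0.012,0.532,0,0,0,-1],
])

```text
time_s: 16.65
tool_pos: [0.4243, -0.4028, -0.0018]
tcp_rot: [3.03, 0.821, 0.002]
force: [0.0, 0.0, -1.9]
opening: 0.0365
finger_force: 51.9
```

Emit:
apply_moves([
  [0,0,0,0,0,0,0.25],
  [0,0,0,0,0,0,0.25],
  [0,0,0,0,0,0,0.25],
  [0,0,-0.25,0,0,0,0.25],
  [0,0,-0.5,0,0,0,0.25],
  [0,0,-0.7,0,0,0,1],
  [0.1,-0.6,-0.9,0,0,0,1],
  [0.1,-1,-0.9,0,0,0,1],
  [0.1,-1,-0.9,0,0,0,1],
  [0.1,-1,-0.9,0,0,0,1],
])

```text
time_s: 17.9
tool_pos: [0.3237, -0.1824, 0.2531]
tcp_rot: [3.032, 0.819, 0.001]
force: [0.9, 0.8, 0.9]
opening: 0.0855
finger_force: 0.0
```

```bash
python3 - <<'E'
from objs import *
s=manip.sense();print(s["tool_pos"])
im,K,T=grab("wrist","w7")
for P in ([.490,-.362],[.424,-.4]): print("expect top",proj(K,T,[[*P,.053],[*P,.003]]).round().tolist())
cv2.imwrite("pics/w7c.png",cv2.resize(im[60:300,400:640],None,fx=2,fy=2))
print("jar3 .431,.308",to_tool([.431,.308,-.007]),"jar4",to_tool([.629,.287,-.007]))
E
```

```text
[ 0.32368476 -0.18240334  0.25305762]
expect top [[505.0, 127.0], [485.0, 124.0]]
expect top [[494.0, 183.0], [475.0, 174.0]]
jar3 .431,.308 [ 1.13014028 -1.21771039  0.87745078] jar4 [ 1.66393557 -0.82330886  0.88061723]
```

View pics/w7c.png

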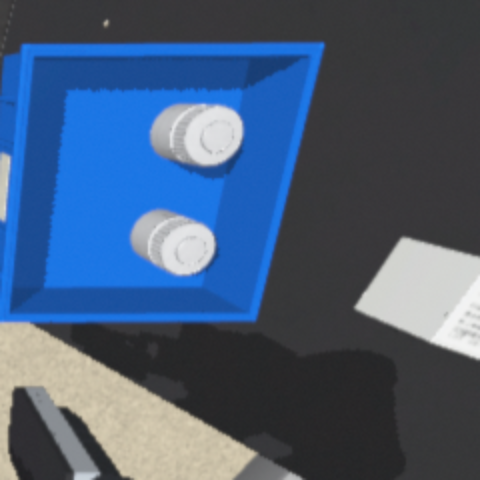

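The two jars stand upright at their expected pixels (505,127) and (494,184). Now jar 3, with a narrower opening because of the timer.

Emit:
apply_moves([
  [0.6,-0.7,0.2,0,0,0,1],
  [0.6,-0.7,0.2,0,0,0,0.4],
  [0.6,-0.7,0.2,0,0,0,0.4],
  [0.6,-0.7,0.2,0,0,0,0.4],
  [0.6,-0.7,0.2,0,0,0,0.4],
  [0.6,-0.7,0.2,0,0,0,0.4],
])

```text
time_s: 18.7
tool_pos: [0.3737, 0.0899, 0.1918]
tcp_rot: [-3.03, -0.827, 0.002]
force: [-1.1, 0.4, 0.6]
opening: 0.0597
finger_force: 0.0
```

Emit:
apply_moves([
  [0.53,-0.518,0.1,0,0,0,0.4],
  [0.53,-0.518,0.1,0,0,0,0.4],
  [0.53,-0.518,0.1,0,0,0,0.4],
  [0.53,-0.518,0.1,0,0,0,0.4],
  [0.53,-0.518,0.1,0,0,0,0.4],
  [0.53,-0.518,0.1,0,0,0,0.4],
])

```text
time_s: 19.45
tool_pos: [0.4335, 0.3015, 0.1626]
tcp_rot: [3.032, 0.819, 0.0]
force: [-0.3, -0.3, -0.5]
opening: 0.0594
finger_force: 0.0
```

```bash
python3 - <<'E'
from h import *
s=manip.sense();print(s["tool_pos"],s["opening"]);print(to_tool([.431,.308,-.007]))
im,K,T=grab("wrist","w8")
m=cv2.inRange(cv2.cvtColor(im,cv2.COLOR_BGR2HSV),(0,0,130),(179,60,255))
n,l,st,c=cv2.connectedComponentsWithStats(m)
print([(c[i].round().tolist(),st[i].tolist()) for i in range(1,n) if st[i,4]>150 and c[i][1]<260],proj(K,T,[[.431,.308,.025]]))
E
```

```text
[0.43352775 0.30147292 0.16264718] 0.05941072418283012
[ 0.00371621 -0.02333211  0.56547835]
[([118.0, 182.0], [0, 0, 325, 400, 81874]), ([439.0, 21.0], [412, 0, 58, 47, 2070]), ([563.0, 67.0], [489, 0, 151, 143, 17911]), ([335.0, 40.0], [324, 25, 22, 32, 405]), ([413.0, 129.0], [396, 109, 35, 40, 753]), ([216.0, 181.0], [187, 154, 59, 56, 2589]), ([320.0, 179.0], [302, 158, 36, 43, 1216]), ([383.0, 224.0], [367, 212, 33, 25, 631]), ([460.0, 246.0], [445, 230, 31, 34, 635])] [[317.81126426 177.35855944]]
```

Emit:
apply_moves([
  [0.003,-0.021,0.2,0,0,0,0.4],
  [0.003,-0.021,0.38,0,0,0,0.4],
  [0.003,-0.021,0.52,0,0,0,0.4],
  [0.003,-0.021,0.562,0,0,0,0.4],
  [0.003,-0.021,0.562,0,0,0,0.4],
  [0.003,-0.021,0.562,0,0,0,-1],
  [0.003,-0.021,0.562,0,0,0,-1],
  [0.003,-0.021,0.562,0,0,0,-1],
  [0.003,-0.021,0.562,0,0,0,-1],
])

```text
time_s: 20.62
tool_pos: [0.433, 0.3092, -0.0031]
tcp_rot: [-3.032, -0.821, -0.007]
force: [-1.3, -2.5, 7.5]
opening: 0.0374
finger_force: 49.9
```

Emit:
apply_moves([
  [0,0,-0.1,0,0,0,-1],
  [0,0,-0.3,0,0,0,-1],
  [0,0,-0.55,0,0,0,-1],
  [-0.6,0.7,-0.6,0,0,0,-1],
  [-0.6,0.7,-0.6,0,0,0,-1],
  [-0.6,0.7,-0.6,0,0,0,-1],
  [-0.6,0.7,-0.6,0,0,0,-1],
  [-0.6,0.7,-0.6,0,0,0,-1],
  [-0.6,0.7,-0.6,0,0,0,-1],
])

```text
time_s: 21.75
tool_pos: [0.3811, 0.0351, 0.1745]
tcp_rot: [3.034, 0.815, 0.003]
force: [0.7, 0.2, -3.7]
opening: 0.0371
finger_force: 51.6
```

```bash
python3 - <<'E'
from h import *
print("C",to_tool([.386,-.334,.16]),"A",to_tool([.452,-.296,.16]))
E
```

```text
C [-0.60224072  1.07284363  0.04824346] A [-0.34838277  1.07342625  0.04874351]
```

Emit:
apply_moves([
  [-0.5,0.9,0,0,0,0,-1],
  [-0.5,0.9,0,0,0,0,-1],
  [-0.5,0.9,0,0,0,0,-1],
  [-0.5,0.9,0,0,0,0,-1],
  [-0.5,0.9,0,0,0,0,-1],
  [-0.5,0.9,0,0,0,0,-1],
  [-0.5,0.9,0,0,0,0,-1],
])

```text
time_s: 22.62
tool_pos: [0.3881, -0.2716, 0.1734]
tcp_rot: [-3.031, -0.821, 0.0]
force: [-0.4, 1.1, -2.5]
opening: 0.0373
finger_force: 52.0
```

Emit:
apply_moves([
  [-0.1,0.17,0.04,0,0,0,-1],
  [-0.1,0.17,0.04,0,0,0,-1],
  [-0.1,0.17,0.04,0,0,0,-1],
])

```text
time_s: 23.0
tool_pos: [0.388, -0.3301, 0.1616]
tcp_rot: [-3.031, -0.823, -0.0]
force: [-0.2, 0.4, -2.6]
opening: 0.0373
finger_force: 52.3
```

```bash
python3 - <<'E'
from h import *
print(manip.sense()["tool_pos"],"C",to_tool([.386,-.334,-.001]))
E
```

```text
[ 0.38804715 -0.33008629  0.16157725] C [-0.01268505  0.00832794  0.54191169]
```

Emit:
apply_moves([
  [-0.012,0.008,0.2,0,0,0,-1],
  [-0.012,0.008,0.38,0,0,0,-1],
  [-0.012,0.008,0.5,0,0,0,-1],
  [-0.012,0.008,0.538,0,0,0,-1],
  [-0.012,0.008,0.542,0,0,0,-1],
  [-0.012,0.008,0.542,0,0,0,-1],
])

```text
time_s: 23.75
tool_pos: [0.387, -0.3358, 0.0008]
tcp_rot: [3.029, 0.822, 0.002]
force: [-0.3, -0.3, -2.9]
opening: 0.037
finger_force: 52.3
```

Emit:
apply_moves([
  [0,0,0,0,0,0,0.25],
  [0,0,0,0,0,0,0.25],
  [0,0,0,0,0,0,0.25],
  [0,0,-0.25,0,0,0,0.25],
  [0,0,-0.5,0,0,0,0.25],
  [0,0,-0.7,0,0,0,1],
  [0.3,-0.9,-0.9,0,0,0,1],
  [0.5,-0.9,-0.9,0,0,0,1],
  [0.7,-1,-0.9,0,0,0,1],
  [0.7,-1,-0.9,0,0,0,1],
])

```text
time_s: 25.0
tool_pos: [0.3949, -0.0938, 0.245]
tcp_rot: [3.032, 0.818, 0.003]
force: [0.8, 0.6, -0.3]
opening: 0.0853
finger_force: 0.0
```

Emit:
apply_moves([
  [0.7,-0.8,0,0,0,0,0.5],
  [0.7,-0.8,0,0,0,0,0.5],
  [0.7,-0.8,0,0,0,0,0.5],
  [0.7,-0.8,0,0,0,0,0.5],
  [0.7,-0.8,0,0,0,0,0.5],
  [0.7,-0.8,0,0,0,0,0.5],
  [0.7,-0.8,0,0,0,0,0.5],
])

```text
time_s: 25.88
tool_pos: [0.4552, 0.2178, 0.2439]
tcp_rot: [3.032, 0.822, -0.001]
force: [-0.3, -0.5, 0.2]
opening: 0.0639
finger_force: 0.0
```

```bash
python3 - <<'E'
from objs import *
s=manip.sense();print(s["tool_pos"],s["opening"]);print(to_tool([.629,.287,-.006]))
im,K,T=grab("wrist","w9");blobs(im,K,T,lambda c:c[1]<250,100)
print("tray pred jar px",proj(K,T,[[.629,.287,.025]]))
print("scene");blobs(*grab("scene"),lambda c:200<c[0]<400 and c[1]<220,60)
E
```

```text
[0.45515164 0.21780233 0.24392828] 0.06387439981524108
[0.61732729 0.09330776 0.83262486]
white [348.  17.] 1143 z25 [[0.628 0.284]]
white [268.  33.] 271 z25 [[0.563 0.362]]
white [595.  31.] 190 z25 [[0.771 0.011]]
white [611.  34.] 181 z25 [[ 0.778 -0.01 ]]
white [627.  38.] 184 z25 [[ 0.785 -0.03 ]]
white [587.  49.] 163 z25 [[0.751 0.003]]
white [603.  53.] 167 z25 [[ 0.759 -0.017]]
white [619.  56.] 161 z25 [[ 0.766 -0.038]]
white [634.  60.] 142 z25 [[ 0.773 -0.058]]
white [579.  67.] 159 z25 [[ 0.732 -0.004]]
white [595.  70.] 166 z25 [[ 0.739 -0.024]]
white [610.  73.] 162 z25 [[ 0.747 -0.045]]
white [626.  77.] 158 z25 [[ 0.754 -0.065]]
MAILER [334. 100.] ctr [0.537 0.249] size [58. 26.] capdir 64 edge ang 65.2 -24.8
white [572.  84.] 154 z25 [[ 0.712 -0.011]]
white [587.  87.] 150 z25 [[ 0.72  -0.031]]
white [602.  90.] 152 z25 [[ 0.727 -0.052]]
white [618.  93.] 151 z25 [[ 0.734 -0.072]]
white [632.  97.] 146 z25 [[ 0.742 -0.092]]
white [565. 100.] 142 z25 [[ 0.693 -0.018]]
white [580. 103.] 135 z25 [[ 0.7   -0.038]]
white [595. 106.] 144 z25 [[ 0.708 -0.059]]
white [610.
[... 1156 characters left out ...]
 ang 44.1 -45.9
white [527. 188.] 102 z25 [[ 0.575 -0.061]]
white [630. 202.] 501 z25 [[ 0.638 -0.21 ]]
MAILER [383. 213.] ctr [0.431 0.095] size [61. 29.] capdir -168 edge ang 12.9 -77.1
tray pred jar px [[346.47120481  15.02567658]]
scene
white [226.  72.] 251 z25 [[0.528 0.91 ]]
white [330. 134.] 144 z25 [[0.734 0.322]]
white [309. 148.] 139 z25 [[0.626 0.285]]
white [228. 154.] 237 z25 [[0.352 0.39 ]]
MAILER [340. 174.] ctr [0.673 0.131] size [143. 144.] capdir 40 edge ang 40.6 -49.4
white [291. 165.] 97 z25 [[0.529 0.234]]
MAILER [267. 186.] ctr [0.419 0.194] size [34. 62.] capdir -46 edge ang 43.9 -46.1
MAILER [282. 205.] ctr [0.429 0.091] size [60. 33.] capdir -168 edge ang 12.0 -78.0
```

View pics/w9.png

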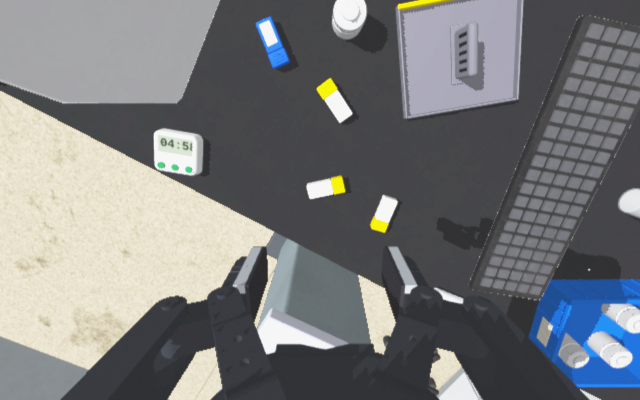

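Wrist view: three jars stand upright in the tote (px ~(575,350), (612,350) and (625,320)). Jar 4 is at (350,17), close to the tray corner. I'll check its neighbours for a safe closing direction.

```bash
python3 - <<'E'
from h import *
im,K,T=grab("scene","sc9")
h=cv2.cvtColor(im,cv2.COLOR_BGR2HSV)
m=cv2.inRange(h,(5,80,30),(16,255,160));m[200:]=0;m[:,:280]=0;m[:,350:]=0
p=np.argwhere(m)[:,::-1];lo=p[:,1].max();print("amber",p.min(0),p.max(0),p.mean(0),cast(K,T,[(p[:,0].mean(),lo-4)],.0),cast(K,T,p.mean(0),.04))
print("dropper",cast(K,T,[(330,141),(330,134)],0.))
im,K,T=grab("wrist");print("machine edge z=.0,.1",cast(K,T,[(180,102),(218,0)],0.),cast(K,T,[(180,102),(218,0)],.1))
E
```

```text
amber [288 116] [319 148] [311.74409449 126.79527559] [[0.65998405 0.32711176]] [[0.68455544 0.37458962]]
dropper [[0.73013998 0.31037483]
 [0.75007726 0.34686896]]
machine edge z=.0,.1 [[0.42559492 0.43658577]
 [0.5675968  0.4386586 ]] [[0.44950465 0.39406868]
 [0.55787038 0.39565052]]
```

The amber bottle is at about (.685, .375). I'll turn the tool -45° so its fingers pass clear of both the bottle and the tray.

Emit:
apply_moves([
  [0.615,0.093,0,0,0,0.125,0.4],
  [0.615,0.093,0,0,0,0.125,0.4],
  [0.615,0.093,0,0,0,0.125,0.4],
  [0.615,0.093,0,0,0,0.125,0.4],
  [0.615,0.093,0,0,0,0.125,0.4],
  [0.615,0.093,0,0,0,0.125,0.4],
  [0.615,0.093,0,0,0,0.125,0.4],
])

```text
time_s: 26.95
tool_pos: [0.6284, 0.2863, 0.2454]
tcp_rot: [-3.115, 0.401, -0.002]
force: [-0.3, -0.5, -0.4]
opening: 0.0599
finger_force: 0.0
```

```bash
python3 - <<'E'
from objs import *
s=manip.sense();print(s["tool_pos"],s["tcp_rot"],s["q"],s["opening"]);print(to_tool([.628,.286,-.005]))
im,K,T=grab("wrist","w10");blobs(im,K,T,lambda c:100<c[1]<250 and 280<c[0]<400,300)
print(proj(K,T,[[.628,.286,.025],[.685,.375,.118]]))
E
```

```text
[0.62837918 0.2862812  0.24543791] [-3.11514330e+00  4.00728216e-01 -2.38897507e-03] [ 3.49792434e-01  1.85880245e-01  1.49892035e+00 -7.13722630e-06
  1.45508269e+00  2.17646192e+00] 0.05993635184804723
[-0.00216206  0.00203421  0.83478925]
white [325. 165.] 766 z25 [[0.628 0.285]]
MAILER [361. 212.] ctr [0.537 0.248] size [60. 29.] capdir 65 edge ang 66.5 -23.5
[[324.0512686  164.92218653]
 [231.9707335  153.01867613]]
```

Emit:
apply_moves([
  [0,0,0.2,0,0,0,0.4],
  [0,0,0.4,0,0,0,0.4],
  [0,0,0.6,0,0,0,0.4],
  [0,0,0.75,0,0,0,0.4],
  [0,0,0.83,0,0,0,0.4],
  [0,0,0.83,0,0,0,0.4],
  [0,0,0.83,0,0,0,-1],
  [0,0,0.83,0,0,0,-1],
  [0,0,0.83,0,0,0,-1],
  [0,0,0.83,0,0,0,-1],
])

```text
time_s: 28.25
tool_pos: [0.6309, 0.2873, -0.0014]
tcp_rot: [-3.114, 0.402, -0.007]
force: [-1.3, -1.6, 5.8]
opening: 0.037
finger_force: 50.3
```

Emit:
apply_moves([
  [0,0,-0.1,0,0,0,-1],
  [0,0,-0.3,0,0,0,-1],
  [0,0,-0.5,0,0,0,-1],
  [0,0,-0.7,0,0,0,-1],
  [-0.2,0.6,-0.7,0,0,-0.125,-1],
  [-0.3,0.9,-0.7,0,0,-0.125,-1],
  [-0.3,1,-0.7,0,0,-0.125,-1],
  [-0.3,1,-0.7,0,0,-0.125,-1],
  [-0.3,1,-0.7,0,0,-0.125,-1],
  [-0.3,1,-0.7,0,0,-0.125,-1],
])

```text
time_s: 29.5
tool_pos: [0.4638, 0.0171, 0.2053]
tcp_rot: [3.034, 0.814, 0.002]
force: [1.5, -0.0, -3.2]
opening: 0.0376
finger_force: 51.2
```

```bash
python3 - <<'E'
from h import *
s=manip.sense();print(s["tool_pos"],s["tcp_rot"],s["opening"]);print("A",to_tool([.452,-.296,.16]))
E
```

```text
[0.46379283 0.01710937 0.20525686] [3.03379573e+00 8.13644658e-01 1.54548919e-03] 0.03756553409099874
A [-0.55641583  0.88383692  0.15113525]
```

Emit:
apply_moves([
  [-0.555,0.88,0,0,0,0,-1],
  [-0.555,0.88,0,0,0,0,-1],
  [-0.555,0.88,0,0,0,0,-1],
  [-0.555,0.88,0,0,0,0,-1],
  [-0.555,0.88,0.1,0,0,0,-1],
  [-0.555,0.88,0.15,0,0,0,-1],
  [-0.555,0.88,0.15,0,0,0,-1],
  [-0.555,0.88,0.15,0,0,0,-1],
])

```text
time_s: 30.5
tool_pos: [0.4556, -0.2914, 0.1609]
tcp_rot: [3.031, 0.823, 0.001]
force: [-0.3, -0.5, -2.2]
opening: 0.0369
finger_force: 51.5
```

```bash
python3 - <<'E'
from h import *
print(manip.sense()["tool_pos"],"A",to_tool([.452,-.296,.002]))
E
```

```text
[ 0.45557949 -0.29138764  0.16085909] A [-0.01847307  0.00688035  0.52952099]
```

Emit:
apply_moves([
  [-0.017,0.007,0.2,0,0,0,-1],
  [-0.017,0.007,0.38,0,0,0,-1],
  [-0.017,0.007,0.49,0,0,0,-1],
  [-0.017,0.007,0.53,0,0,0,-1],
  [-0.017,0.007,0.535,0,0,0,-1],
  [-0.017,0.007,0.535,0,0,0,-1],
])

```text
time_s: 31.25
tool_pos: [0.453, -0.2974, 0.0015]
tcp_rot: [3.03, 0.821, 0.003]
force: [0.0, -0.1, -2.6]
opening: 0.0373
finger_force: 52.2
```

Emit:
apply_moves([
  [0,0,0,0,0,0,0.25],
  [0,0,0,0,0,0,0.25],
  [0,0,0,0,0,0,0.25],
  [0,0,-0.25,0,0,0,0.25],
  [0,0,-0.5,0,0,0,0.25],
  [0,0,-0.7,0,0,0,1],
  [0.3,-0.9,-0.9,0,0,0,0.3],
  [0.5,-0.9,-0.9,0,0,0,0.3],
  [0.7,-1,-0.9,0,0,0,0.3],
  [0.7,-1,-0.9,0,0,0,0.3],
])

```text
time_s: 32.5
tool_pos: [0.4606, -0.0551, 0.2455]
tcp_rot: [3.032, 0.819, 0.002]
force: [0.3, -0.4, -0.2]
opening: 0.0552
finger_force: 0.0
```

```bash
python3 - <<'E'
from h import *
s=manip.sense();print(s["tool_pos"],s["tcp_rot"])
im,K,T=grab("wrist","w11")
for P in ([.490,-.362],[.424,-.4],[.386,-.334],[.452,-.296]): print("expect",proj(K,T,[[*P,.053],[*P,.003]]).round().tolist())
# tray
h=cv2.cvtColor(im,cv2.COLOR_BGR2HSV)
cv2.imwrite("pics/w11.png",im)
for n in ("side","scene"):
    I,K2,T2=grab(n); hh=cv2.cvtColor(I,cv2.COLOR_BGR2HSV)
    y=cv2.inRange(hh,(18,110,100),(38,255,255)); 
    nn,l,st,c=cv2.connectedComponentsWithStats(y)
    for i in range(1,nn):
        if st[i,4]>25:
            p=np.argwhere(l==i)[:,::-1].astype(np.float32); w=cast(K2,T2,p,.012)
            r=cv2.minAreaRect((w*1000).astype(np.float32)); print(n,c[i].round(),st[i,4],np.round(r[0]),np.round(r[1]),round(r[2],1))
E
```

```text
[ 0.46057747 -0.05505155  0.24546979] [3.03224783e+00 8.18895245e-01 2.26532563e-03]
expect [[511.0, 252.0], [492.0, 237.0]]
expect [[500.0, 295.0], [483.0, 277.0]]
expect [[452.0, 295.0], [440.0, 276.0]]
expect [[460.0, 252.0], [446.0, 237.0]]
side [250. 202.] 125 [721. 180.] [ 12. 151.] 39.9
side [255. 247.] 69 [543. 271.] [19. 42.] 70.0
side [335. 249.] 75 [407.  93.] [20. 41.] 18.0
side [303. 256.] 51 [438. 179.] [31. 18.] 39.4
side [  1. 382.] 33 [505. 928.] [ 6. 24.] 78.8
scene [348. 162.] 99 [725. 166.] [ 15. 127.] 40.2
scene [290. 161.] 30 [544. 270.] [16. 26.] 62.6
scene [273. 187.] 48 [433. 177.] [36. 21.] 46.3
scene [277. 208.] 50 [410.  86.] [21. 34.] 12.0
```

View pics/w11.png

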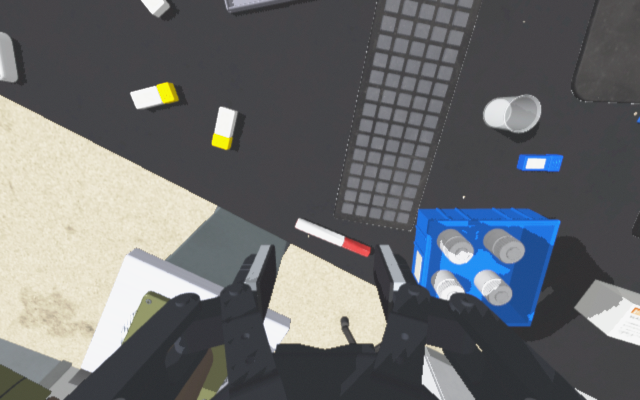

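The four jars stand upright in a square at their expected pixels. The tray centre is about (.669, .137) with its x axis at 40°. Moving above it.

Emit:
apply_moves([
  [0.92,-0.205,0,0,0,-0.027,0.3],
  [0.92,-0.205,0,0,0,-0.027,0.3],
  [0.92,-0.205,0,0,0,-0.027,0.3],
  [0.92,-0.205,0,0,0,-0.027,0.3],
  [0.92,-0.205,0,0,0,-0.027,0.3],
  [0.92,-0.205,0,0,0,-0.027,0.3],
  [0.92,-0.205,0,0,0,-0.027,0.3],
])

```text
time_s: 33.52
tool_pos: [0.6677, 0.1339, 0.2438]
tcp_rot: [2.953, 1.072, -0.002]
force: [0.2, 0.3, -0.2]
opening: 0.0553
finger_force: 0.0
```

```bash
python3 - <<'E'
from h import *
s=manip.sense();print(s["tool_pos"],s["tcp_rot"],s["q"][5],"yaw",np.degrees(2*np.arctan2(s["tcp_rot"][1],s["tcp_rot"][0])))
im,K,T=grab("wrist","w12")
h=cv2.cvtColor(im,cv2.COLOR_BGR2HSV)
def rect(m,z,lab,amin):
    n,l,st,c=cv2.connectedComponentsWithStats(cv2.morphologyEx(m,cv2.MORPH_CLOSE,np.ones((5,5))))
    for i in range(1,n):
        if st[i,4]>amin and c[i][1]<260:
            p=np.argwhere(l==i)[:,::-1]; hu=cv2.convexHull(p.astype(np.int32))[:,0]
            r=cv2.minAreaRect((cast(K,T,hu,z)*1000).astype(np.float32));print(lab,c[i].round(),st[i].tolist(),np.round(r[0],1),np.round(r[1],1),round(r[2],1))
y=cv2.inRange(h,(18,110,100),(38,255,255)); g=cv2.inRange(h,(0,0,100),(179,60,255))
rect(y,.012,"yel",60);rect(g|y,.012,"grey",3000);
print("px grip exp",proj(K,T,[[.669,.137,.046]]))
p=proj(K,T,[[.669,.137,.046]])[0].astype(int)
dk=cv2.inRange(h,(0,0,0),(179,255,75));dk[:p[1]-45]=0;dk[p[1]+45:]=0;dk[:,:p[0]-45]=0;dk[:,p[0]+45:]=0
n,l,st,c=cv2.connectedComponentsWithStats(dk);print([(c[i].round().tolist(),st[i].tolist()) for i in range(1,n) if st[i,4]>8])
E
```

```text
[0.66773157 0.13385588 0.24380926] [ 2.95287721e+00  1.07208430e+00 -2.42064217e-03] 0.993587462017027 yaw 39.90830464270741
yel [325. 112.] [269, 110, 113, 5, 560] [722.9 178.2] [  5.4 157.1] 39.8
yel [204. 168.] [193, 159, 23, 19, 252] [546.3 265.7] [18.7 31.1] 65.1
yel [212. 249.] [205, 241, 16, 18, 234] [437.3 181.6] [31.9 23.5] 42.1
grey [52. 72.] [0, 0, 133, 173, 16636] [503.7 504.6] [318.5 140.1] 0.2
grey [594.  67.] [539, 0, 101, 127, 8025] [989.1 -61.8] [148.3 126.7] 60.6
grey [325. 156.] [269, 110, 113, 95, 10095] [671.2 135.3] [139.8 157.5] 39.8
grey [439. 223.] [379, 156, 124, 141, 8333] [687.2 -75.9] [240.1 138.7] 16.6
px grip exp [[322.9026431  164.72049056]]
[([322.0, 207.0], [277, 206, 90, 3, 270])]
```

View pics/w12.png

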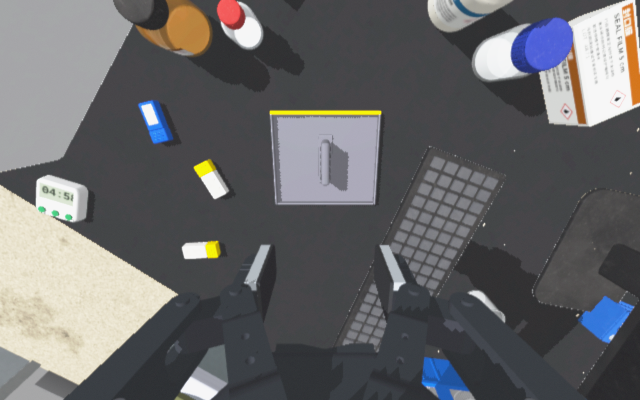

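Tray measured at 139.8 x 157.5 mm, centre (.671, .135), angle 39.8°. The picture shows the grip at px (325,160), between the fingers. Gripping.

Emit:
apply_moves([
  [0.011,0.004,0.2,0,0,0,0.3],
  [0.011,0.004,0.4,0,0,0,0.3],
  [0.011,0.004,0.6,0,0,0,0.3],
  [0.011,0.004,0.75,0,0,0,0.3],
  [0.011,0.004,0.82,0,0,0,0.3],
  [0.011,0.004,0.845,0,0,0,0.3],
  [0.011,0.004,0.845,0,0,0,0.3],
], squeeze=70)

```text
time_s: 34.45
tool_pos: [0.6725, 0.1366, -0.0071]
tcp_rot: [2.952, 1.074, 0.004]
force: [0.5, 0.4, 0.0]
opening: 0.0555
finger_force: 0.0
```

Emit:
apply_moves([
  [0,0,0,0,0,0,-1],
  [0,0,0,0,0,0,-1],
  [0,0,0,0,0,0,-1],
  [0,0,0,0,0,0,-1],
  [0,0,0,0,0,0,-1],
])

```text
time_s: 35.08
tool_pos: [0.6725, 0.1369, -0.0072]
tcp_rot: [2.951, 1.074, 0.004]
force: [-0.9, -1.2, 5.9]
opening: 0.0106
finger_force: 71.1
```

```bash
python3 -c "
from h import *
s=manip.sense();print(s['tool_pos'],s['opening'],s['finger_force'],s['force'])"
```

```text
[ 0.67248125  0.13691825 -0.00723869] 0.010589461429256635 71.1293113231659 [-0.85404417 -1.24948359  5.86665352]
```

Emit:
apply_moves([
  [0,0,-0.03,0,0,0,-1],
  [0,0,-0.1,0,0,0,-1],
  [0,0,-0.25,0,0,0,-1],
  [0,0,-0.4,0,0,0,-1],
  [0,0,-0.55,0,0,0,-1],
  [0,0,-0.65,0,0,0,-1],
  [0,0,-0.7,0,0,0,-1],
  [0,0,-0.7,0,0,0,-1],
])

```text
time_s: 36.08
tool_pos: [0.6717, 0.1368, 0.2024]
tcp_rot: [2.952, 1.074, 0.003]
force: [-0.2, 0.6, -3.1]
opening: 0.0102
finger_force: 70.0
```

```bash
python3 - <<'E'
from h import *
s=manip.sense();print(s["tool_pos"],s["opening"],s["force"]);print(to_tool([.438,-.348,.2]))
im,K,T=grab("wrist","w13");h=cv2.cvtColor(im,cv2.COLOR_BGR2HSV)
y=cv2.inRange(h,(18,110,100),(38,255,255))
n,l,st,c=cv2.connectedComponentsWithStats(y)
for i in range(1,n):
    if st[i,4]>60:print(c[i],st[i].tolist())
z=s["tool_pos"][2]+.0072
M=R.from_rotvec(s["tcp_rot"]).as_matrix();u=M[:,0];v=M[:,1]
P=[s["tool_pos"]*[1,1,0]+[0,0,z+.012]+u*.0675+v*k for k in (-.078,.078)];print("expected rim ends",proj(K,T,P))
E
```

```text
[0.67168006 0.13684453 0.20241116] 0.010177306157975676 [-0.19669869  0.55493357 -3.0611796 ]
[-1.63552618  0.73739838  0.00595853]
[324.41978287 134.50150784] [185, 129, 280, 12, 3316]
[186.93670886 179.63924051] [180, 171, 14, 18, 158]
[200.125      266.31730769] [194, 257, 13, 19, 208]
expected rim ends [[182.73892519 131.34625821]
 [464.01893946 131.00476424]]
```

The tray is held level (its rim pixels match the prediction). Carrying it to the tote.

Emit:
apply_moves([
  [-0.15,0.07,0,0,0,0,-1],
  [-0.31,0.14,0,0,0,0,-1],
  [-0.47,0.21,0,0,0,0,-1],
  [-0.63,0.28,0,0,0,0,-1],
  [-0.75,0.34,0,0,0,0,-1],
  [-0.82,0.37,0,0,0,0,-1],
  [-0.82,0.37,0,0,0,0,-1],
])

```text
time_s: 37.0
tool_pos: [0.5524, -0.1073, 0.1986]
tcp_rot: [-2.951, -1.07, 0.005]
force: [0.6, 0.9, -2.8]
opening: 0.0106
finger_force: 69.9
```

Emit:
apply_moves([
  [-0.15,0.07,0,0,0,0.005,-1],
  [-0.31,0.14,0,0,0,0.01,-1],
  [-0.47,0.21,0,0,0,0.02,-1],
  [-0.63,0.28,0,0,0,0.0265,-1],
  [-0.75,0.34,0,0,0,0.0265,-1],
  [-0.815,0.367,0,0,0,0.0265,-1],
  [-0.815,0.367,0,0,0,0.0265,-1],
  [-0.815,0.367,0,0,0,0.0265,-1],
])

```text
time_s: 38.0
tool_pos: [0.4382, -0.3467, 0.2005]
tcp_rot: [-3.029, -0.827, -0.0]
force: [-0.3, -0.6, -1.7]
opening: 0.0104
finger_force: 69.9
```

```bash
python3 - <<'E'
from h import *
s=manip.sense();rv=s["tcp_rot"];print(s["tool_pos"],"yaw",np.degrees(2*np.arctan2(rv[1],rv[0])),s["opening"]);print(to_tool([.438,-.348,.1]))
for n in ("wrist","scene","side"):
    im,K,T=grab(n,"t_"+n);h=cv2.cvtColor(im,cv2.COLOR_BGR2HSV)
    m=cv2.inRange(h,(100,120,60),(125,255,255));nn,l,st,c=cv2.connectedComponentsWithStats(m)
    i=1+np.argmax(st[1:,4]);hull=cv2.convexHull(np.argwhere(l==i)[:,::-1].astype(np.int32))
    r=cv2.minAreaRect((cast(K,T,hull[:,0],.06)*1000).astype(np.float32));print(n,st[i],r)
# earlier wide view of tote (w11 pose etc.) not reusable without poses
E
```

```text
[ 0.43818363 -0.34665929  0.20049662] yaw -329.4786904545966 0.010395139955415574
[-0.00295268  0.0039893   0.33498234]
wrist [ 238   93  174   37 5919] ((502.95733642578125, -310.0226745605469), (36.4063835144043, 186.70675659179688), 30.12194061279297)
scene [ 305  285   95   73 2856] ((428.4180908203125, -356.0470275878906), (207.7327880859375, 193.91575622558594), 31.181631088256836)
side [456 166  20  50 324] ((345.1482849121094, -361.5513610839844), (21.03616714477539, 261.4456481933594), 31.430347442626953)
```

The tote recheck from its far rim gives (.4382, -.3474), yaw 30.1°, which agrees with the first measurement. Lowering the tray.

Emit:
apply_moves([
  [-0.002,0.004,0.15,0,0,0,-1],
  [-0.002,0.004,0.3,0,0,0,-1],
  [-0.002,0.004,0.4,0,0,0,-1],
  [-0.002,0.004,0.46,0,0,0,-1],
  [-0.002,0.004,0.49,0,0,0,-1],
  [-0.002,0.004,0.505,0,0,0,-1],
  [-0.002,0.004,0.505,0,0,0,-1],
])

```text
time_s: 39.02
tool_pos: [0.4383, -0.3497, 0.0504]
tcp_rot: [3.03, 0.825, 0.001]
force: [0.4, -0.1, -2.0]
opening: 0.0103
finger_force: 69.8
```

Emit:
apply_moves([
  [0,0,0.005,0,0,0,-1],
  [0,0,0.01,0,0,0,-1],
  [0,0,0.01,0,0,0,-1],
])

```text
time_s: 39.4
tool_pos: [0.4378, -0.3492, 0.0466]
tcp_rot: [3.031, 0.825, 0.0]
force: [-0.9, -0.4, -2.3]
opening: 0.0101
finger_force: 69.8
```

Emit:
apply_moves([
  [0,0,0.005,0,0,0,-1],
  [0,0,0.008,0,0,0,-1],
  [0,0,0.008,0,0,0,-1],
])

```text
time_s: 39.78
tool_pos: [0.4382, -0.3497, 0.0461]
tcp_rot: [3.03, 0.825, 0.001]
force: [-3.5, 3.0, 7.0]
opening: 0.0103
finger_force: 71.2
```

Emit:
apply_moves([
  [0,0,0,0,0,0,0],
  [0,0,0,0,0,0,0],
  [0,0,0,0,0,0,0],
  [0,0,-0.1,0,0,0,0],
  [0,0,-0.3,0,0,0,0],
  [0,0,-0.5,0,0,0,0],
  [0,0,-0.9,0,0,0,0],
  [0,0,-0.9,0,0,0,0],
])

```text
time_s: 40.78
tool_pos: [0.4377, -0.3492, 0.3166]
tcp_rot: [3.03, 0.825, 0.001]
force: [0.1, -0.2, -0.5]
opening: 0.0424
finger_force: 0.0
```

```bash
python3 - <<'E'
from objs import *
s=manip.sense();rv=s["tcp_rot"];print(s["tool_pos"],"yaw",np.degrees(2*np.arctan2(rv[1],rv[0])))
im,K,T=grab("wrist","w14");h=cv2.cvtColor(im,cv2.COLOR_BGR2HSV)
def rect(m,z,lab,amin,amax=1e6):
    n,l,st,c=cv2.connectedComponentsWithStats(cv2.morphologyEx(m,cv2.MORPH_CLOSE,np.ones((5,5))))
    for i in range(1,n):
        if amin<st[i,4]<amax and c[i][1]<290:
            p=np.argwhere(l==i)[:,::-1]; hu=cv2.convexHull(p.astype(np.int32))[:,0]
            r=cv2.minAreaRect((cast(K,T,hu,z)*1000).astype(np.float32));print(lab,c[i].round(),st[i].tolist(),np.round(r[0],1),np.round(r[1],1),round(r[2],1))
y=cv2.inRange(h,(18,110,100),(38,255,255)); g=cv2.inRange(h,(0,0,100),(179,60,255));b=cv2.inRange(h,(100,120,60),(125,255,255))
rect(y,.065,"yel",100);rect(g|y,.065,"grey",3000);rect(b,.06,"tote",500)
blobs(*grab("side"),lambda c:240<c[0]<380 and 220<c[1]<300,80)
E
```

```text
[ 0.43773052 -0.34917836  0.31658747] yaw 30.459123144054654
yel [64. 21.] [52, 11, 25, 21, 333] [423.4  43.8] [16.5 30.8] 12.9
yel [322. 116.] [272, 114, 106, 5, 449] [ 494.6 -317.3] [  5.7 155.1] 30.4
grey [225.  52.] [185, 0, 80, 110, 7036] [ 495.9 -154. ] [138.5 105.5] 23.0
grey [151. 238.] [0, 56, 376, 344, 55716] [  49.  -288.2] [705.9 684.3] 10.0
grey [325. 158.] [272, 114, 107, 90, 8984] [ 437.4 -351.6] [139.2 156.6] 30.4
grey [484. 211.] [439, 177, 99, 67, 3439] [ 498.9 -624.8] [ 72.2 157.8] 11.4
tote [380.  46.] [358, 37, 39, 20, 523] [ 610.8 -333.3] [23.5 52.9] 30.4
tote [525. 111.] [501, 90, 54, 44, 1036] [ 652.1 -574.9] [61.1 78. ] 30.4
tote [321. 145.] [260, 95, 128, 120, 5248] [ 438.2 -348. ] [186.9 187.5] 30.4
MAILER [329. 245.] ctr [0.43  0.097] size [66. 38.] capdir -167 edge ang 12.3 -77.7
MAILER [263. 246.] ctr [0.534 0.251] size [62. 41.] capdir 68 edge ang 64.9 -25.1
MAILER [301. 263.] ctr [0.42  0.199] size [28. 74.] capdir -47 edge ang 42.9 -47.1
```

The tray lies level: centre (.4374, -.3516) against the tote's (.4382, -.348), angle 30.4°, and its size at z = 65 mm matches. Before the thin mailers I need the true fingertip height, so I'll touch a clear bench spot gently with the fingers shut.

Emit:
apply_moves([
  [0.51,-0.665,0,0,0,0,-1],
  [0.51,-0.665,0,0,0,0,-1],
  [0.51,-0.665,0,0,0,0,-1],
  [0.51,-0.665,0,0,0,0,-1],
  [0.51,-0.665,0,0,0,0,-1],
  [0.51,-0.665,0,0,0,0,-1],
], squeeze=40)

```text
time_s: 41.62
tool_pos: [0.4685, -0.0997, 0.3137]
tcp_rot: [3.031, 0.826, -0.001]
force: [-0.3, -0.3, -0.4]
opening: -0.0002
finger_force: 0.0
```

Emit:
apply_moves([
  [0.51,-0.665,0.3,0,0,0,-1],
  [0.51,-0.665,0.5,0,0,0,-1],
  [0.51,-0.665,0.7,0,0,0,-1],
  [0.51,-0.665,0.9,0,0,0,-1],
  [0.51,-0.665,1,0,0,0,-1],
  [0.51,-0.665,1,0,0,0,-1],
  [0.51,-0.665,1,0,0,0,-1],
  [0.51,-0.665,1,0,0,0,-1],
])

```text
time_s: 42.62
tool_pos: [0.4969, 0.1483, 0.0107]
tcp_rot: [-3.031, -0.824, 0.012]
force: [-0.2, -0.0, -0.3]
opening: 0.0
finger_force: 0.0
```

```bash
python3 - <<'E'
from h import *
s=manip.sense();print(s["tool_pos"],s["opening"])
I,K,T=grab("side","s15")
E
```

```text
[0.49692632 0.14829104 0.0107136 ] 2.7021264084258795e-05
```

Descend to -0.010, then in small steps while reading the force.

Emit:
apply_moves([
  [0,0,0.03,0,0,0,-1],
  [0,0,0.06,0,0,0,-1],
  [0,0,0.06,0,0,0,-1],
])

```text
time_s: 43.05
tool_pos: [0.4991, 0.1493, -0.004]
tcp_rot: [3.032, 0.824, -0.001]
force: [0.2, -0.9, -0.0]
opening: 0.0002
finger_force: 0.0
```

Emit:
apply_moves([
  [0,0,0.005,0,0,0,-1],
  [0,0,0.01,0,0,0,-1],
  [0,0,0.01,0,0,0,-1],
])

```text
time_s: 43.42
tool_pos: [0.4993, 0.1499, -0.0068]
tcp_rot: [3.031, 0.825, 0.0]
force: [0.4, 0.1, 0.8]
opening: 0.0
finger_force: 0.0
```

Emit:
apply_moves([
  [0,0,0.005,0,0,0,-1],
  [0,0,0.01,0,0,0,-1],
  [0,0,0.01,0,0,0,-1],
])

```text
time_s: 43.8
tool_pos: [0.4991, 0.1498, -0.01]
tcp_rot: [-3.031, -0.825, 0.001]
force: [0.1, 0.3, 0.4]
opening: 0.0003
finger_force: 0.0
```

Emit:
apply_moves([
  [0,0,0.005,0,0,0,-1],
  [0,0,0.01,0,0,0,-1],
  [0,0,0.01,0,0,0,-1],
])

```text
time_s: 44.18
tool_pos: [0.4991, 0.1498, -0.013]
tcp_rot: [-3.031, -0.825, 0.001]
force: [-0.1, 0.3, -0.3]
opening: 0.0003
finger_force: 0.0
```

Emit:
apply_moves([
  [0,0,0.005,0,0,0,-1],
  [0,0,0.01,0,0,0,-1],
  [0,0,0.01,0,0,0,-1],
])

```text
time_s: 44.55
tool_pos: [0.4991, 0.1498, -0.016]
tcp_rot: [-3.031, -0.825, 0.001]
force: [0.5, -0.7, 1.5]
opening: -0.0001
finger_force: 0.0
```

Emit:
apply_moves([
  [0,0,0.005,0,0,0,-1],
  [0,0,0.01,0,0,0,-1],
  [0,0,0.01,0,0,0,-1],
])

```text
time_s: 44.92
tool_pos: [0.4991, 0.1498, -0.019]
tcp_rot: [-3.031, -0.825, 0.001]
force: [-0.2, -0.7, 0.0]
opening: -0.0002
finger_force: 0.0
```

Emit:
apply_moves([
  [0,0,0.004,0,0,0,-1],
  [0,0,0.008,0,0,0,-1],
  [0,0,0.008,0,0,0,-1],
])

```text
time_s: 45.3
tool_pos: [0.4991, 0.1498, -0.0214]
tcp_rot: [-3.031, -0.825, 0.0]
force: [0.2, 0.9, -0.3]
opening: 0.0005
finger_force: 0.0
```

Emit:
apply_moves([
  [0,0,0.004,0,0,0,-1],
  [0,0,0.007,0,0,0,-1],
  [0,0,0.007,0,0,0,-1],
])

```text
time_s: 45.68
tool_pos: [0.4992, 0.1498, -0.0234]
tcp_rot: [-3.031, -0.825, 0.0]
force: [-0.6, 0.2, -0.0]
opening: -0.0002
finger_force: 0.0
```

Emit:
apply_moves([
  [0,0,0.004,0,0,0,-1],
  [0,0,0.007,0,0,0,-1],
  [0,0,0.007,0,0,0,-1],
])

```text
time_s: 46.05
tool_pos: [0.4992, 0.1498, -0.0256]
tcp_rot: [3.031, 0.825, -0.0]
force: [0.4, 0.4, -0.6]
opening: 0.0
finger_force: 0.0
```

Emit:
apply_moves([
  [0,0,0.004,0,0,0,-1],
  [0,0,0.007,0,0,0,-1],
  [0,0,0.007,0,0,0,-1],
])

```text
time_s: 46.42
tool_pos: [0.4991, 0.1498, -0.0277]
tcp_rot: [-3.031, -0.825, 0.0]
force: [-0.2, -0.0, 0.1]
opening: -0.0001
finger_force: 0.0
```

Emit:
apply_moves([
  [0,0,0.004,0,0,0,-1],
  [0,0,0.007,0,0,0,-1],
  [0,0,0.007,0,0,0,-1],
])

```text
time_s: 46.8
tool_pos: [0.4992, 0.1498, -0.0297]
tcp_rot: [-3.031, -0.825, 0.0]
force: [-1.3, -0.2, 0.1]
opening: -0.0003
finger_force: 0.0
```

Emit:
apply_moves([
  [0,0,0.004,0,0,0,-1],
  [0,0,0.007,0,0,0,-1],
  [0,0,0.007,0,0,0,-1],
])

```text
time_s: 47.18
tool_pos: [0.4991, 0.1498, -0.0319]
tcp_rot: [-3.031, -0.825, 0.0]
force: [-0.0, -0.2, -0.5]
opening: -0.0004
finger_force: 0.0
```

Emit:
apply_moves([
  [0,0,0.004,0,0,0,-1],
  [0,0,0.007,0,0,0,-1],
  [0,0,0.007,0,0,0,-1],
])

```text
time_s: 47.55
tool_pos: [0.4992, 0.1498, -0.034]
tcp_rot: [3.031, 0.825, -0.0]
force: [-0.0, -0.6, 0.4]
opening: 0.0003
finger_force: 0.0
```

Emit:
apply_moves([
  [0,0,0.004,0,0,0,-1],
  [0,0,0.007,0,0,0,-1],
  [0,0,0.007,0,0,0,-1],
])

```text
time_s: 47.92
tool_pos: [0.4994, 0.1498, -0.035]
tcp_rot: [3.031, 0.825, -0.001]
force: [-3.6, -2.1, 6.4]
opening: -0.0001
finger_force: 3.7
```

Emit:
apply_moves([
  [0,0,0.004,0,0,0,-1],
  [0,0,0.007,0,0,0,-1],
  [0,0,0.007,0,0,0,-1],
])

```text
time_s: 48.3
tool_pos: [0.4994, 0.1498, -0.035]
tcp_rot: [3.031, 0.826, -0.003]
force: [-10.9, -1.8, 21.6]
opening: -0.0002
finger_force: 11.2
```

Emit:
apply_moves([
  [0,0,0.004,0,0,0,-1],
  [0,0,0.007,0,0,0,-1],
  [0,0,0.007,0,0,0,-1],
])

```text
time_s: 48.68
tool_pos: [0.4994, 0.1498, -0.0351]
tcp_rot: [3.031, 0.826, -0.006]
force: [-18.7, -4.3, 37.4]
opening: 0.0003
finger_force: 18.8
```

Contact at stated z = -0.035, so the shut fingertips sit 35 mm above the stated TCP. With that known, on to mailer A at (.537, .249).

Emit:
apply_moves([
  [0,0,-0.2,0,0,0,-0.1],
  [0,0,-0.4,0,0,0,-0.1],
  [0.269,-0.213,-0.57,0,0,-0.096,-0.1],
  [0.269,-0.213,-0.57,0,0,-0.096,-0.1],
  [0.269,-0.213,-0.57,0,0,-0.096,-0.1],
  [0.269,-0.213,-0.57,0,0,-0.096,-0.1],
  [0.269,-0.213,-0.57,0,0,-0.096,-0.1],
  [0.269,-0.213,-0.57,0,0,-0.096,-0.1],
])

```text
time_s: 49.68
tool_pos: [0.5363, 0.2457, 0.1307]
tcp_rot: [-2.65, -1.687, 0.001]
force: [-0.8, -0.2, -0.0]
opening: 0.0384
finger_force: 0.0
```

```bash
cat > m.py <<'E'
from objs import *
s=manip.sense();rv=s["tcp_rot"];print(s["tool_pos"].round(4),"yaw",round(np.degrees(2*np.arctan2(rv[1],rv[0]))%360,1),"q6",s["q"][5].round(2),"op",s["opening"].round(3))
im,K,T=grab("wrist")
h=cv2.cvtColor(im,cv2.COLOR_BGR2HSV)
w=cv2.inRange(h,(0,0,120),(179,70,255)); y=cv2.inRange(h,(18,110,120),(38,255,255))
n,l,st,c=cv2.connectedComponentsWithStats(y)
for i in range(1,n):
    if st[i,4]<150 or c[i][1]>270: continue
    # mailer = cap plus the white component touching it
    near=cv2.dilate((l==i).astype(np.uint8),np.ones((7,7)))
    n2,l2,st2,c2=cv2.connectedComponentsWithStats(w); ids=[k for k in np.unique(l2[near>0]) if k and 150<st2[k,4]<4000]
    m=(l==i)|np.isin(l2,ids); hu=cv2.convexHull(np.argwhere(m)[:,::-1].astype(np.int32))[:,0]
    r=cv2.minAreaRect((cast(K,T,hu,.011)*1000).astype(np.float32)); ctr=np.array(r[0])/1000
    e=cast(K,T,c[i],.013)[0]-ctr
    print("MAILER px",c[i].round(),"ctr",ctr.round(4),"size",np.round(r[1]),"cap",round(np.degrees(np.arctan2(e[1],e[0]))),"ang",round(r[2],1))
E
python3 m.py
```

```text
Traceback (most recent call last):
  File "m.py", line 2, in <module>
    s=manip.sense();rv=s["tcp_rot"];print(s["tool_pos"].round(4),"yaw",round(np.degrees(2*np.arctan2(rv[1],rv[0]))%360,1),"q6",s["q"][5].round(2),"op",s["opening"].round(3))
                                                                                                                                                       ^^^^^^^^^^^^^^^^^^
AttributeError: 'float' object has no attribute 'round'
```

```bash
sed -i 's/s\["opening"\].round(3)/round(s["opening"],3)/' m.py; python3 m.py
```

```text
[0.5363 0.2457 0.1307] yaw 65.0 q6 0.78 op 0.038
MAILER px [323. 162.] ctr [0.5365 0.2484] size [59. 25.] cap 65 ang 64.9
```

Emit:
apply_moves([
  [0,0,0.2,0,0,0,-0.1],
  [0,0,0.38,0,0,0,-0.1],
  [0,0,0.5,0,0,0,-0.1],
  [0,0,0.543,0,0,0,-0.1],
  [0,0,0.543,0,0,0,-0.1],
  [0,0,0.543,0,0,0,-1],
  [0,0,0.543,0,0,0,-1],
  [0,0,0.543,0,0,0,-1],
  [0,0,0.543,0,0,0,-1],
], squeeze=30)

```text
time_s: 50.85
tool_pos: [0.5383, 0.2465, -0.0297]
tcp_rot: [2.649, 1.688, 0.006]
force: [-0.1, -0.2, 6.9]
opening: 0.021
finger_force: 33.0
```

Emit:
apply_moves([
  [0,0,-0.1,0,0,0,-1],
  [0,0,-0.3,0,0,0,-1],
  [0,0,-0.5,0,0,0,-1],
  [0,0,-0.75,0,0,0,-1],
  [0,0,-0.75,0,0,0,-1],
])

```text
time_s: 51.48
tool_pos: [0.5393, 0.2469, 0.2]
tcp_rot: [2.647, 1.687, 0.017]
force: [-0.4, 0.1, -1.4]
opening: 0.0213
finger_force: 32.2
```

```bash
python3 m.py; python3 - <<'E'
from h import *
c=np.array([.4374,-.3516]);a=np.radians(30.4);e1=np.array([np.cos(a),np.sin(a)]);e2=np.array([-e1[1],e1[0]])
for n,(x,y) in dict(A=(-.003,.042),B=(-.036,-.042),C=(.028,-.042)).items():
    p=c+e1*x+e2*y;print(n,p.round(4),to_tool([*p,.19]).round(3))
E
```

```text
[0.5393 0.2469 0.2   ] yaw 65.0 q6 0.77 op 0.021
MAILER px [324. 222.] ctr [0.4861 0.1287] size [164. 118.] cap 65 ang 64.8
MAILER px [278. 238.] ctr [0.4224 0.1968] size [32. 58.] cap -43 ang 43.9
A [ 0.4136 -0.3169] [-1.879  0.415  0.02 ]
B [ 0.4276 -0.406 ] [-2.129  0.583  0.02 ]
C [ 0.4828 -0.3737] [-1.953  0.704  0.022]
```

Mailer A is held. Carrying it to the tray's +y side.

Emit:
apply_moves([
  [-0.94,0.21,0,0,0,0,-1],
  [-0.94,0.21,0,0,0,0,-1],
  [-0.94,0.21,0,0,0,0,-1],
  [-0.94,0.21,0,0,0,0,-1],
  [-0.94,0.21,0,0,0,0,-1],
  [-0.94,0.21,0,0,0,0,-1],
  [-0.94,0.21,0,0,0,0,-1],
])

```text
time_s: 52.4
tool_pos: [0.4738, -0.036, 0.1915]
tcp_rot: [-2.648, -1.687, 0.002]
force: [-0.2, 0.3, -0.6]
opening: 0.0208
finger_force: 32.2
```

Emit:
apply_moves([
  [-0.94,0.205,0,0,0,0.096,-1],
  [-0.94,0.205,0,0,0,0.096,-1],
  [-0.94,0.205,0,0,0,0.096,-1],
  [-0.94,0.205,0,0,0,0.096,-1],
  [-0.94,0.205,0,0,0,0.096,-1],
  [-0.94,0.205,0,0,0,0.096,-1],
  [-0.94,0.205,0,0,0,0.096,-1],
  [-0.94,0.205,0,0,0,0.096,-1],
])

```text
time_s: 53.4
tool_pos: [0.4117, -0.3165, 0.1927]
tcp_rot: [-3.03, -0.829, 0.0]
force: [-0.2, -0.2, 0.2]
opening: 0.0207
finger_force: 32.2
```

```bash
python3 - <<'E'
from h import *
s=manip.sense();rv=s["tcp_rot"];print(s["tool_pos"].round(4),"yaw",np.degrees(2*np.arctan2(rv[1],rv[0]))%360,s["opening"])
print(to_tool([.4136,-.3169,.028]))
im,K,T=grab("wrist","w16")
h=cv2.cvtColor(im,cv2.COLOR_BGR2HSV)
y=cv2.inRange(h,(18,110,100),(38,255,255));n,l,st,c=cv2.connectedComponentsWithStats(y)
print([(c[i].round(1).tolist(),st[i].tolist()) for i in range(1,n) if st[i,4]>60])
E
```

```text
[ 0.4117 -0.3165  0.1927] yaw 30.597193468458443 0.020728862248050067
[0.0045659  0.00478137 0.54888331]
[([365.3, 115.0], [291, 112, 149, 7, 763]), ([324.4, 222.5], [302, 204, 46, 38, 1703])]
```

Emit:
apply_moves([
  [0.005,0.005,0.2,0,0,0,-1],
  [0.005,0.005,0.35,0,0,0,-1],
  [0.005,0.005,0.45,0,0,0,-1],
  [0.005,0.005,0.49,0,0,0,-1],
  [0.005,0.005,0.51,0,0,0,-1],
  [0.005,0.005,0.52,0,0,0,-1],
  [0.005,0.005,0.52,0,0,0,-1],
])

```text
time_s: 54.32
tool_pos: [0.4138, -0.3191, 0.0381]
tcp_rot: [3.03, 0.825, 0.002]
force: [-0.7, -0.1, 0.9]
opening: 0.0212
finger_force: 32.2
```

Emit:
apply_moves([
  [0,0,0.01,0,0,0,-1],
  [0,0,0.02,0,0,0,-1],
  [0,0,0.03,0,0,0,-1],
  [0,0,0.03,0,0,0,-1],
])

```text
time_s: 54.82
tool_pos: [0.4129, -0.3183, 0.0275]
tcp_rot: [-3.031, -0.825, 0.001]
force: [0.9, -0.7, -0.1]
opening: 0.0211
finger_force: 32.2
```

Emit:
apply_moves([
  [0,0,0.006,0,0,0,-1],
  [0,0,0.006,0,0,0,-1],
  [0,0,0.006,0,0,0,-0.28],
  [0,0,0.006,0,0,0,-0.28],
  [0,0,0.006,0,0,0,-0.28],
  [0,0,-0.05,0,0,0,-0.28],
  [0,0,-0.2,0,0,0,-0.28],
  [0,0,-0.4,0,0,0,-0.28],
  [0,0,-0.6,0,0,0,-0.28],
  [0,0,-0.7,0,0,0,-0.28],
])

```text
time_s: 56.08
tool_pos: [0.4144, -0.3196, 0.2442]
tcp_rot: [3.025, 0.824, 0.007]
force: [0.2, -1.2, -0.2]
opening: 0.0309
finger_force: 0.0
```

```bash
cat > chk.py <<'E'
from h import *
s=manip.sense();rv=s["tcp_rot"];print(s["tool_pos"].round(4),"yaw",np.degrees(2*np.arctan2(rv[1],rv[0]))%360,s["opening"])
c0=np.array([.4374,-.3516])
im,K,T=grab("wrist","chk");h=cv2.cvtColor(im,cv2.COLOR_BGR2HSV)
y=cv2.inRange(h,(18,110,100),(38,255,255));w=cv2.inRange(h,(0,0,190),(179,40,255))
def loc(p):
    a=np.radians(30.4);return (p-c0)@np.array([[np.cos(a),-np.sin(a)],[np.sin(a),np.cos(a)]])
for nm,m in (("yel",y),("white",w)):
    n,l,st,c=cv2.connectedComponentsWithStats(m)
    for i in range(1,n):
        if st[i,4]<120 or c[i][1]>300: continue
        p=np.argwhere(l==i)[:,::-1];wp=cast(K,T,p,.071 if st[i,2]<60 else .065)
        r=cv2.minAreaRect((wp*1000).astype(np.float32));q=loc(np.array(r[0])/1000)
        if np.abs(q).max()<.1: print(nm,c[i].round(),"tray xy",q.round(3),"size",np.round(r[1]),"ang",round(r[2],1))
E
python3 chk.py; echo side; python3 - <<'E'
from objs import *
blobs(*grab("side"),lambda c:240<c[0]<380 and 220<c[1]<300,80)
E
```

```text
[ 0.4144 -0.3196  0.2442] yaw 30.461843144506197 0.030850261019790454
yel [352. 114.] tray xy [0.067 0.001] size [  5. 155.] ang 30.4
yel [322. 155.] tray xy [0.018 0.04 ] size [18. 23.] ang 30.3
white [353. 172.] tray xy [-0.006  0.   ] size [58.  4.] ang 30.5
white [322. 177.] tray xy [-0.012  0.041] size [39. 22.] ang 30.3
side
MAILER [329. 245.] ctr [0.43  0.097] size [66. 38.] capdir -167 edge ang 12.3 -77.7
MAILER [301. 263.] ctr [0.42  0.199] size [29. 74.] capdir -45 edge ang 44.3 -45.7
```

Mailer A lies flat at tray (0, .041), cap towards the yellow rim, angle 30.3°. Next is mailer B.

Emit:
apply_moves([
  [0.446,-0.739,0,0,0,0,-0.1],
  [0.446,-0.739,0,0,0,0,-0.1],
  [0.446,-0.739,0,0,0,0,-0.1],
  [0.446,-0.739,0,0,0,0,-0.1],
  [0.446,-0.739,0,0,0,0,-0.1],
  [0.446,-0.739,0,0,0,0,-0.1],
])

```text
time_s: 56.92
tool_pos: [0.4158, -0.0593, 0.2375]
tcp_rot: [3.03, 0.828, -0.001]
force: [0.2, 0.4, -0.3]
opening: 0.0386
finger_force: 0.0
```

Emit:
apply_moves([
  [0.446,-0.739,0.1,0,0,0.214,-0.1],
  [0.446,-0.739,0.2,0,0,0.214,-0.1],
  [0.446,-0.739,0.4,0,0,0.214,-0.1],
  [0.446,-0.739,0.4,0,0,0.214,-0.1],
  [0.446,-0.739,0.4,0,0,0.214,-0.1],
  [0.446,-0.739,0.4,0,0,0.214,-0.1],
  [0.446,-0.739,0.4,0,0,0.214,-0.1],
  [0.446,-0.739,0.4,0,0,0.214,-0.1],
  [0.446,-0.739,0.4,0,0,0.214,-0.1],
  [0.446,-0.739,0.4,0,0,0.214,-0.1],
])

```text
time_s: 58.18
tool_pos: [0.4195, 0.1984, 0.1178]
tcp_rot: [2.885, -1.241, -0.0]
force: [-0.1, -0.0, -0.3]
opening: 0.0385
finger_force: 0.0
```

```bash
python3 m.py;python3 -c "
from h import *
print(to_tool([.42,.198,-.032]))"
```

```text
[0.4195 0.1984 0.1178] yaw 313.4 q6 2.71 op 0.039
MAILER px [405. 115.] ctr [0.4308 0.0946] size [58. 25.] cap -167 ang 12.7
MAILER px [324. 166.] ctr [0.422  0.1959] size [24. 59.] cap -47 ang 43.3
[ 2.65810223e-03 -1.73270642e-04  4.99468561e-01]
```

Emit:
apply_moves([
  [0.002,0,0.18,0,0,0,-0.1],
  [0.002,0,0.35,0,0,0,-0.1],
  [0.002,0,0.46,0,0,0,-0.1],
  [0.002,0,0.498,0,0,0,-0.1],
  [0.002,0,0.498,0,0,0,-0.1],
  [0.002,0,0.498,0,0,0,-1],
  [0.002,0,0.498,0,0,0,-1],
  [0.002,0,0.498,0,0,0,-1],
  [0.002,0,0.498,0,0,0,-1],
], squeeze=30)

```text
time_s: 59.35
tool_pos: [0.4213, 0.1995, -0.0295]
tcp_rot: [-2.883, 1.241, -0.004]
force: [0.5, -0.6, 6.4]
opening: 0.0211
finger_force: 32.6
```

Emit:
apply_moves([
  [0,0,-0.1,0,0,0,-1],
  [0,0,-0.3,0,0,0,-1],
  [0,0,-0.5,0,0,0,-1],
  [0,0,-0.75,0,0,-0.214,-1],
  [0,0,-0.75,0,0,-0.214,-1],
  [0,0,-0.75,0,0,-0.214,-1],
  [0,0,-0.75,0,0,-0.214,-1],
  [0,0,-0.75,0,0,-0.214,-1],
  [0,0,-0.75,0,0,-0.214,-1],
  [0,0,-0.75,0,0,-0.214,-1],
])

```text
time_s: 60.6
tool_pos: [0.4192, 0.1989, 0.1936]
tcp_rot: [-3.042, -0.786, 0.0]
force: [1.0, 0.4, -0.4]
opening: 0.021
finger_force: 31.8
```

```bash
python3 m.py;python3 -c "
from h import *
print(to_tool([.4276,-.406,.19]))"
```

```text
[0.4192 0.1989 0.1936] yaw 29.0 q6 1.39 op 0.021
MAILER px [324. 222.] ctr [0.3135 0.1249] size [165.  89.] cap 42 ang 30.1
MAILER px [389. 212.] ctr [0.4306 0.0949] size [60. 29.] cap -170 ang 11.6
[-0.95893054  1.77369404  0.0118774 ]
```

Emit:
apply_moves([
  [-0.5,0.876,0,0,0,0,-1],
  [-0.5,0.876,0,0,0,0,-1],
  [-0.5,0.876,0,0,0,0,-1],
  [-0.5,0.876,0,0,0,0,-1],
  [-0.5,0.876,0,0,0,0,-1],
  [-0.5,0.876,0,0,0,0,-1],
  [-0.5,0.876,0,0,0,0,-1],
])

```text
time_s: 61.52
tool_pos: [0.4135, -0.1033, 0.1935]
tcp_rot: [-3.044, -0.774, 0.0]
force: [0.1, 0.4, 0.3]
opening: 0.0202
finger_force: 31.8
```

Emit:
apply_moves([
  [-0.5,0.876,0,0,0,0,-1],
  [-0.5,0.876,0,0,0,0,-1],
  [-0.5,0.876,0,0,0,0,-1],
  [-0.5,0.876,0,0,0,0,-1],
  [-0.5,0.876,0,0,0,0,-1],
  [-0.5,0.876,0,0,0,0,-1],
  [-0.5,0.876,0,0,0,0,-1],
  [-0.5,0.876,0,0,0,0,-1],
])

```text
time_s: 62.52
tool_pos: [0.4087, -0.4043, 0.1936]
tcp_rot: [-3.043, -0.78, -0.0]
force: [1.4, -0.1, -0.7]
opening: 0.0213
finger_force: 31.8
```

```bash
python3 chk.py;python3 -c "
from h import *
print(to_tool([.4276,-.406,.027]))"
```

```text
[ 0.4087 -0.4043  0.1936] yaw 28.757456272626996 0.021349868640413612
yel [289.  67.] tray xy [0.066 0.   ] size [  6. 154.] ang 30.3
yel [255. 120.] tray xy [0.017 0.038] size [17. 26.] ang 28.7
white [256. 147.] tray xy [-0.011  0.04 ] size [38. 23.] ang 30.7
[0.05317923 0.03476806 0.55589238]
```

Emit:
apply_moves([
  [0.053,0.035,0.2,0,0,-0.0046,-1],
  [0.053,0.035,0.35,0,0,-0.0046,-1],
  [0.053,0.035,0.45,0,0,-0.0046,-1],
  [0.053,0.035,0.49,0,0,-0.0046,-1],
  [0.053,0.035,0.51,0,0,-0.0046,-1],
  [0.053,0.035,0.525,0,0,-0.0046,-1],
  [0.053,0.035,0.525,0,0,-0.0046,-1],
])

```text
time_s: 63.45
tool_pos: [0.4273, -0.4083, 0.0371]
tcp_rot: [3.031, 0.82, 0.001]
force: [0.6, -0.7, -0.8]
opening: 0.0213
finger_force: 31.8
```

Emit:
apply_moves([
  [0,0,0.01,0,0,0,-1],
  [0,0,0.02,0,0,0,-1],
  [0,0,0.028,0,0,0,-1],
  [0,0,0.028,0,0,0,-1],
])

```text
time_s: 63.95
tool_pos: [0.4266, -0.4076, 0.0273]
tcp_rot: [-3.032, -0.82, 0.001]
force: [0.3, 0.7, 0.2]
opening: 0.0212
finger_force: 31.8
```

Emit:
apply_moves([
  [0,0,0.006,0,0,0,-1],
  [0,0,0.006,0,0,0,-1],
  [0,0,0.006,0,0,0,-0.28],
  [0,0,0.006,0,0,0,-0.28],
  [0,0,0.006,0,0,0,-0.28],
  [0,0,-0.05,0,0,0,-0.28],
  [0,0,-0.2,0,0,0,-0.28],
  [0,0,-0.4,0,0,0,-0.28],
  [0,0,-0.6,0,0,0,-0.28],
  [0,0,-0.7,0,0,0,-0.28],
])

```text
time_s: 65.2
tool_pos: [0.428, -0.4091, 0.2443]
tcp_rot: [3.025, 0.818, 0.006]
force: [-0.1, -0.5, 0.2]
opening: 0.0309
finger_force: 0.0
```

```bash
python3 chk.py; python3 - <<'E'
from objs import *
blobs(*grab("side"),lambda c:240<c[0]<400 and 220<c[1]<300,80)
print(to_tool([.434,.0955,.1]))
E
```

```text
[ 0.428  -0.4091  0.2443] yaw 30.276474029803644 0.03092844249680696
yel [284.  85.] tray xy [0.066 0.   ] size [  4. 154.] ang 30.2
yel [254. 128.] tray xy [0.017 0.038] size [17. 26.] ang 30.2
yel [322. 155.] tray xy [-0.015 -0.045] size [19. 24.] ang 29.5
white [281. 139.] tray xy [0.001 0.007] size [49.  4.] ang 27.4
white [255. 152.] tray xy [-0.012  0.04 ] size [38. 23.] ang 30.2
white [322. 177.] tray xy [-0.045 -0.043] size [37. 22.] ang 30.1
white [397. 233.] 145 z25 [[ 0.345 -0.083]]
MAILER [329. 245.] ctr [0.43  0.097] size [66. 38.] capdir -167 edge ang 12.3 -77.7
[ 0.86362105 -1.4509612   0.46914147]
```

Mailer B lies flat, cap to the rim. Now mailer C, which needs a 162° turn.

Emit:
apply_moves([
  [0.432,-0.7255,0,0,0,0,-0.1],
  [0.432,-0.7255,0,0,0,0,-0.1],
  [0.432,-0.7255,0,0,0,0,-0.1],
  [0.432,-0.7255,0,0,0,0,-0.1],
  [0.432,-0.7255,0,0,0,0,-0.1],
  [0.432,-0.7255,0,0,0,0,-0.1],
])

```text
time_s: 66.05
tool_pos: [0.4288, -0.1544, 0.2372]
tcp_rot: [3.032, 0.822, -0.001]
force: [-0.7, 0.2, 0.5]
opening: 0.0384
finger_force: 0.0
```

Emit:
apply_moves([
  [0.432,-0.7255,0,0,0,-0.25,-0.1],
  [0.432,-0.7255,0,0,0,-0.25,-0.1],
  [0.432,-0.7255,0,0,0,-0.25,-0.1],
  [0.432,-0.7255,0.2,0,0,-0.25,-0.1],
  [0.432,-0.7255,0.4,0,0,-0.25,-0.1],
  [0.432,-0.7255,0.4,0,0,-0.25,-0.1],
  [0.432,-0.7255,0.4,0,0,-0.25,-0.1],
  [0.432,-0.7255,0.4,0,0,-0.25,-0.1],
  [0.432,-0.7255,0.4,0,0,-0.25,-0.1],
  [0.432,-0.7255,0.4,0,0,-0.25,-0.1],
])

```text
time_s: 67.3
tool_pos: [0.4317, 0.0975, 0.1172]
tcp_rot: [-1.568, -2.721, 0.001]
force: [0.4, -0.4, -0.3]
opening: 0.0382
finger_force: 0.0
```

Emit:
apply_moves([
  [0,0,0,0,0,-0.2,-0.1],
  [0,0,0,0,0,-0.2,-0.1],
  [0,0,0,0,0,-0.2,-0.1],
  [0,0,0,0,0,-0.2,-0.1],
  [0,0,0,0,0,-0.2,-0.1],
  [0,0,0,0,0,-0.2,-0.1],
  [0,0,0,0,0,-0.2,-0.1],
  [0,0,0,0,0,-0.2,-0.1],
  [0,0,0,0,0,-0.2,-0.1],
])

```text
time_s: 68.42
tool_pos: [0.4314, 0.0984, 0.1175]
tcp_rot: [0.331, -3.124, 0.0]
force: [0.3, -0.5, -0.5]
opening: 0.0388
finger_force: 0.0
```

```bash
python3 m.py;python3 -c "
from h import *
print(to_tool([.434,.0952,-.032]))"
```

```text
[0.4314 0.0984 0.1175] yaw 192.1 q6 -1.68 op 0.039
MAILER px [322. 168.] ctr [0.431  0.0943] size [59. 25.] cap -168 ang 12.0
[-0.00637335 -0.01256736  0.49860688]
```

Emit:
apply_moves([
  [-0.006,-0.013,0.18,0,0,0,-0.1],
  [-0.006,-0.013,0.35,0,0,0,-0.1],
  [-0.006,-0.013,0.46,0,0,0,-0.1],
  [-0.006,-0.013,0.498,0,0,0,-0.1],
  [-0.006,-0.013,0.498,0,0,0,-0.1],
  [-0.006,-0.013,0.498,0,0,0,-1],
  [-0.006,-0.013,0.498,0,0,0,-1],
  [-0.006,-0.013,0.498,0,0,0,-1],
  [-0.006,-0.013,0.498,0,0,0,-1],
], squeeze=30)

```text
time_s: 69.6
tool_pos: [0.4357, 0.0956, -0.0299]
tcp_rot: [-0.335, 3.12, -0.0]
force: [-0.5, -0.4, 5.9]
opening: 0.0208
finger_force: 32.5
```

Emit:
apply_moves([
  [0,0,-0.1,0,0,0,-1],
  [0,0,-0.3,0,0,0.2,-1],
  [0,0,-0.5,0,0,0.2,-1],
  [0,0,-0.75,0,0,0.2,-1],
  [0,0,-0.75,0,0,0.2,-1],
  [0,0,-0.75,0,0,0.2,-1],
  [0,0,-0.75,0,0,0.2,-1],
  [0,0,-0.75,0,0,0.2,-1],
  [0,0,-0.75,0,0,0.2,-1],
  [0,0,-0.75,0,0,0.2,-1],
])

```text
time_s: 70.85
tool_pos: [0.4337, 0.0954, 0.1933]
tcp_rot: [1.562, 2.726, -0.0]
force: [-0.3, -0.2, -1.1]
opening: 0.0214
finger_force: 31.8
```

Emit:
apply_moves([
  [0,0,0,0,0,0.25,-1],
  [0,0,0,0,0,0.25,-1],
  [0,0,0,0,0,0.25,-1],
  [0,0,0,0,0,0.25,-1],
  [0,0,0,0,0,0.25,-1],
  [0,0,0,0,0,0.25,-1],
  [0,0,0,0,0,0.25,-1],
  [0,0,0,0,0,0.25,-1],
  [0,0,0,0,0,0.25,-1],
  [0,0,0,0,0,0.25,-1],
])

```text
time_s: 72.1
tool_pos: [0.4338, 0.0954, 0.1933]
tcp_rot: [3.032, 0.823, -0.0]
force: [0.3, 0.3, -0.1]
opening: 0.0208
finger_force: 31.8
```

```bash
python3 m.py;python3 -c "
from h import *
print(to_tool([.4845,-.372,.19]))"
```

```text
[0.4338 0.0954 0.1933] yaw 30.4 q6 1.14 op 0.021
MAILER px [324. 220.] ctr [0.2848 0.0073] size [259. 116.] cap 30 ang 30.3
[-0.6425463   1.42940166  0.0108738 ]
```

Emit:
apply_moves([
  [-0.321,0.715,0,0,0,0,-1],
  [-0.321,0.715,0,0,0,0,-1],
  [-0.321,0.715,0,0,0,0,-1],
  [-0.321,0.715,0,0,0,0,-1],
  [-0.321,0.715,0,0,0,0,-1],
  [-0.321,0.715,0,0,0,0,-1],
])

```text
time_s: 72.9
tool_pos: [0.4587, -0.1382, 0.1931]
tcp_rot: [-3.032, -0.821, 0.0]
force: [-0.2, 0.9, 0.1]
opening: 0.0215
finger_force: 31.8
```

Emit:
apply_moves([
  [-0.321,0.715,0,0,0,0,-1],
  [-0.321,0.715,0,0,0,0,-1],
  [-0.321,0.715,0,0,0,0,-1],
  [-0.321,0.715,0,0,0,0,-1],
  [-0.321,0.715,0,0,0,0,-1],
  [-0.321,0.715,0,0,0,0,-1],
  [-0.321,0.715,0,0,0,0,-1],
])

```text
time_s: 73.78
tool_pos: [0.4842, -0.3704, 0.1934]
tcp_rot: [-3.031, -0.824, -0.0]
force: [0.1, -0.7, -0.3]
opening: 0.0207
finger_force: 31.8
```

```bash
python3 chk.py;python3 -c "
from h import *
print(to_tool([.4845,-.3726,.027]))"
```

```text
[ 0.4842 -0.3704  0.1934] yaw 30.41392047340389 0.02066098805327878
yel [287. 148.] tray xy [0.067 0.   ] size [  7. 155.] ang 30.3
yel [255. 192.] tray xy [0.019 0.038] size [19. 27.] ang 30.3
yel [324. 220.] tray xy [-0.016 -0.041] size [48. 53.] ang 30.3
white [247. 162.] tray xy [0.051 0.039] size [24. 50.] ang 30.3
white [283. 215.] tray xy [-0.011  0.008] size [60.  5.] ang 30.1
white [255. 217.] tray xy [-0.013  0.04 ] size [40. 23.] ang 30.3
[-0.00261014  0.00645354  0.55504697]
```

Emit:
apply_moves([
  [-0.002,0.004,0.2,0,0,0,-1],
  [-0.002,0.004,0.35,0,0,0,-1],
  [-0.002,0.004,0.45,0,0,0,-1],
  [-0.002,0.004,0.49,0,0,0,-1],
  [-0.002,0.004,0.51,0,0,0,-1],
  [-0.002,0.004,0.525,0,0,0,-1],
  [-0.002,0.004,0.525,0,0,0,-1],
])

```text
time_s: 74.7
tool_pos: [0.4844, -0.3739, 0.0368]
tcp_rot: [3.031, 0.82, 0.001]
force: [-0.0, -0.4, -1.3]
opening: 0.0207
finger_force: 31.8
```

Emit:
apply_moves([
  [0,0,0.01,0,0,0,-1],
  [0,0,0.02,0,0,0,-1],
  [0,0,0.028,0,0,0,-1],
  [0,0,0.028,0,0,0,-1],
])

```text
time_s: 75.2
tool_pos: [0.4837, -0.3733, 0.027]
tcp_rot: [-3.032, -0.82, 0.001]
force: [-0.8, -0.1, 0.3]
opening: 0.0211
finger_force: 31.8
```

Emit:
apply_moves([
  [0,0,0.006,0,0,0,-1],
  [0,0,0.006,0,0,0,-1],
  [0,0,0.006,0,0,0,-0.28],
  [0,0,0.006,0,0,0,-0.28],
  [0,0,0.006,0,0,0,-0.28],
  [0,0,-0.05,0,0,0,-0.28],
  [0,0,-0.2,0,0,0,-0.28],
  [0,0,-0.4,0,0,0,-0.28],
  [0,0,-0.6,0,0,0,-0.28],
  [0,0,-0.8,0,0,0,-0.28],
])

```text
time_s: 76.45
tool_pos: [0.4838, -0.3734, 0.2709]
tcp_rot: [3.031, 0.82, 0.002]
force: [0.5, -0.4, -0.2]
opening: 0.0306
finger_force: 0.0
```

```bash
python3 chk.py; python3 - <<'E'
from objs import *
im,K,T=grab("wrist");h=cv2.cvtColor(im,cv2.COLOR_BGR2HSV)
y=cv2.inRange(h,(18,110,100),(38,255,255)); g=cv2.inRange(h,(0,0,100),(179,60,255))
n,l,st,c=cv2.connectedComponentsWithStats(cv2.morphologyEx(y|g,cv2.MORPH_CLOSE,np.ones((5,5))))
for i in range(1,n):
    if st[i,4]>5000 and 80<c[i][1]<290:
        hu=cv2.convexHull(np.argwhere(l==i)[:,::-1].astype(np.int32))[:,0];print(cv2.minAreaRect((cast(K,T,hu,.065)*1000).astype(np.float32)))
print("side leftovers");blobs(*grab("side"),lambda c:220<c[0]<400 and 190<c[1]<300,80)
E
```

```text
[ 0.4838 -0.3734  0.2709] yaw 30.277177762274 0.030557560040120082
yel [291. 138.] tray xy [0.067 0.   ] size [  6. 154.] ang 30.7
yel [325. 150.] tray xy [ 0.052 -0.044] size [19. 23.] ang 29.7
yel [265. 175.] tray xy [0.019 0.038] size [18. 26.] ang 30.2
yel [325. 197.] tray xy [-0.014 -0.044] size [20. 23.] ang 30.2
white [324. 171.] tray xy [ 0.022 -0.043] size [38. 22.] ang 30.7
white [289. 192.] tray xy [-0.008  0.007] size [58.  5.] ang 30.4
white [266. 195.] tray xy [-0.012  0.04 ] size [40. 24.] ang 30.3
white [325. 217.] tray xy [-0.045 -0.043] size [36. 22.] ang 30.2
((106.84912109375, -235.22158813476562), (568.2949829101562, 437.464599609375), 10.352729797363281)
((436.97906494140625, -350.7284240722656), (139.66278076171875, 156.90728759765625), 30.105878829956055)
side leftovers
white [396. 234.] 123 z25 [[ 0.345 -0.077]]
```

All three mailers lie flat, caps to the yellow rim. The tray is still centred and matches its expected size at z = 65 mm, and no jars or mailers are left on the bench. Handing in.

```bash
python3 -c "
from station import manip
print(manip.sign_off())"
```

```text
the job is handed in; nothing more can be done
None
```

The job is handed in: four jars stand on the tote floor, the tray lies level on them in the middle, and all three mailers lie flat along the grip with their caps to the yellow rim; the hand-in gave no verdict, so this rests on my last camera measurements.

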